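Set up the custard station: tins out, dipper on the pan

TASK

Get everything ready for portioning hot custard. Take the lid off the saucepan and lay it flat, knob up, on the bare worktop; hang the dipper on the saucepan by the hook on its handle, with the hook over the rim and the cup inside the pan, clear of the bottom; and lift nested loaf tins off the stack one at a time, standing one tin centred on each wooden mat, right way up, and leaving the spare tins nested where they are, the pan, jars and mug undisturbed.

Things in the scene. Friction and masses are not known exactly. Their poses are not given: they have to be found in the camera images.
- loaf_1: bottom tin of a stack of six, all alike: plain steel mini loaf tins, open above, 64 mm (own x) by 112 mm (own y) over the rolled rim, 42 mm high, base 44 by 92 mm, 0.13 kg. The rim is a band 5 mm high standing 3 mm out from the wall (with it 6 mm thick); the 3 mm walls slope in by 9.5 degrees. Origin: centre of the underside, z up
- loaf_2: second tin from below, same shape and origin as loaf_1. A nested tin sits 18 mm above the one it is in, lightly wedged by wall friction; 13 mm gap between rims. Grip only the uppermost rim, across its 64 mm, fingertips 6 to 12 mm below its top, and pull straight up; should the next one cling, set back and turn to and fro a little while lifting
- loaf_3: third tin of the stack from below at the start. Same shape and origin as loaf_1
- loaf_4: fourth tin of the stack from below at the start. Same shape and origin as loaf_1
- saucepan: steel saucepan, about 1.5 kg, 190 mm across and 99 mm high at the rim, with a long brown wooden handle that points along its own -y, from the rim out to 265 mm from the pan's middle, 67 to 130 mm high. Inner floor 6 mm high. Origin on the worktop below the rim at the handle's root; the pan's middle lies at own (0, 0.086)
- pan_mid (a point): centre of the saucepan's mouth, at rim height (99 mm). The wall is 4 mm thick, its middle 91 mm from this point; the rolled rim reaches out to 95 mm
- pan_lid: loose steel lid of the saucepan, a round disc 192 mm across, 6 mm thick at the edge, domed to 15 mm in the middle, with a black round knob on top, 31 mm across, 26 to 40 mm above the underside. At the start it lies flat on the rim, knob up. Origin: centre of the underside
- dipper: steel dipper standing upright, 0.15 kg: flat-bottomed round cup 56 mm across, 42 mm high, with an upright strap (16 mm wide, 4 mm thick) on its own +x side, outer face at x = 32 mm. Origin: centre of the cup's underside, z up. On the strap a rest hook faces +x (see dipper_hook), above it a black upright grip (see dipper_grip)
- dipper_hook (a point): middle of the underside of the hook's bridge, at the dipper's own (39, 0, 78) mm. From the bridge a tongue hangs down to z = 56 mm, its inner face at x = 46 mm, its outer face at 50 mm; the 14 mm gap between strap and tongue takes the pan's rim. The bridge's top is at z = 82 mm
- dipper_grip (a point): in the dipper's black grip, at the dipper's own (30, 0, 110) mm; the grip is 10 mm (own x) by 18 mm (own y) and runs from z = 84 to 128 mm
- sugar_jar: sugar jar with wooden lid, 70 mm across, 100 mm high, a bystander behind the work. Origin: centre of the underside
- honey_jar: honey jar with dark lid, 61 mm across, 90 mm high, a bystander. Origin: centre of the underside
- mug: white mug, 96 mm high, a bystander. Origin: centre of the underside
- loaf_5: fifth tin of the stack from below at the start. Same shape and origin as loaf_1
- loaf_6: topmost tin of the stack at the start. Same shape and origin as loaf_1
- mat_1: plain wooden heat mat (thin board, rounded corners) lying on the worktop, loose, 90 mm (own x) by 130 mm (own y), 5 mm thick, 0.12 kg; 2 to 4 mats are there, the others are absent. Origin: centre of the underside
- mat_2: another wooden mat like mat_1; may be absent
- mat_3: another wooden mat like mat_1; may be absent
- mat_4: another wooden mat like mat_1; may be absent

How it is judged (in metres and radians):
On the way, in this order (a step that is already met when the one before it is completed fails the run):
1. the lid is off the saucepan, its middle more than 12 cm from the pan's middle (horizontal distance between pan_lid and pan_mid above 0.12 m), for 0.2 s.
2. the dipper hangs by its hook on the saucepan's rim (z of dipper_hook in the frame of saucepan between 0.092 and 0.108 m and horizontal distance between dipper_hook and pan_mid between 0.082 and 0.101 m and horizontal distance between dipper and pan_mid below 0.072 m and angle between dipper's own z axis and vertical below 0.25 rad and contact force between dipper and saucepan above 0.2 N and linear speed of dipper below 0.03 m/s), for 0.2 s.
At the end, for the whole second after the job is handed in: Lid flat on bare worktop, knob up (10 mm, 0.06 rad), off the mats; dipper hung: bridge 92-108 mm up, 82-101 mm from pan_mid, cup middle within 72 mm of it, tilt < 0.25; a tin flat on each mat within 22 mm of its middle in x and y; every other tin still nested over loaf_1 (12 mm); all at rest (all of step 2 and height (world z) of pan_lid below 0.01 m and angle between pan_lid's own z axis and vertical below 0.06 rad and linear speed of each of pan_lid, loaf_1, loaf_2, loaf_3, loaf_4, loaf_5, loaf_6 below 0.03 m/s and not (contact force between pan_lid and mat_1 above 0.05 N) and not (contact force between pan_lid and mat_2 above 0.05 N) and not (contact force between pan_lid and mat_3 above 0.05 N) and not (contact force between pan_lid and mat_4 above 0.05 N) and ((x of loaf_1 in the frame of mat_1 between -0.022 and 0.022 m and y of loaf_1 in the frame of mat_1 between -0.022 and 0.022 m and z of loaf_1 in the frame of mat_1 between 0.003 and 0.009 m) or (x of loaf_2 in the frame of mat_1 between -0.022 and 0.022 m and y of loaf_2 in the frame of mat_1 between -0.022 and 0.022 m and z of loaf_2 in the frame of mat_1 between 0.003 and 0.009 m) or (x of loaf_3 in the frame of mat_1 between -0.022 and 0.022 m and y of loaf_3 in the frame of mat_1 between -0.022 and 0.022 m and z of loaf_3 in the frame of mat_1 between 0.003 and 0.009 m) or (x of loaf_4 in the frame of mat_1 between -0.022 and 0.022 m and y of loaf_4 in the frame of mat_1 between -0.022 and 0.022 m and z of loaf_4 in the frame of mat_1 between 0.003 and 0.009 m) or (x of loaf_5 in the frame of mat_1 between -0.022 and 0.022 m and y of loaf_5 in the frame of mat_1 between -0.022 and 0.022 m and z of loaf_5 in the frame of mat_1 between 0.003 and 0.009 m) or (x of loaf_6 in the frame of mat_1 between -0.022 and 0.022 m and y of loaf_6 in the frame of mat_1 between -0.022 and 0.022 m and z of loaf_6 in the frame of mat_1 between 0.003 and 0.009 m)) and ((x of loaf_1 in the frame of mat_2 between -0.022 and 0.022 m and y of loaf_1 in the frame of mat_2 between -0.022 and 0.022 m and z of loaf_1 in the frame of mat_2 between 0.003 and 0.009 m) or (x of loaf_2 in the frame of mat_2 between -0.022 and 0.022 m and y of loaf_2 in the frame of mat_2 between -0.022 and 0.022 m and z of loaf_2 in the frame of mat_2 between 0.003 and 0.009 m) or (x of loaf_3 in the frame of mat_2 between -0.022 and 0.022 m and y of loaf_3 in the frame of mat_2 between -0.022 and 0.022 m and z of loaf_3 in the frame of mat_2 between 0.003 and 0.009 m) or (x of loaf_4 in the frame of mat_2 between -0.022 and 0.022 m and y of loaf_4 in the frame of mat_2 between -0.022 and 0.022 m and z of loaf_4 in the frame of mat_2 between 0.003 and 0.009 m) or (x of loaf_5 in the frame of mat_2 between -0.022 and 0.022 m and y of loaf_5 in the frame of mat_2 between -0.022 and 0.022 m and z of loaf_5 in the frame of mat_2 between 0.003 and 0.009 m) or (x of loaf_6 in the frame of mat_2 between -0.022 and 0.022 m and y of loaf_6 in the frame of mat_2 between -0.022 and 0.022 m and z of loaf_6 in the frame of mat_2 between 0.003 and 0.009 m)) and ((x of loaf_1 in the frame of mat_3 between -0.022 and 0.022 m and y of loaf_1 in the frame of mat_3 between -0.022 and 0.022 m and z of loaf_1 in the frame of mat_3 between 0.003 and 0.009 m) or (x of loaf_2 in the frame of mat_3 between -0.022 and 0.022 m and y of loaf_2 in the frame of mat_3 between -0.022 and 0.022 m and z of loaf_2 in the frame of mat_3 between 0.003 and 0.009 m) or (x of loaf_3 in the frame of mat_3 between -0.022 and 0.022 m and y of loaf_3 in the frame of mat_3 between -0.022 and 0.022 m and z of loaf_3 in the frame of mat_3 between 0.003 and 0.009 m) or (x of loaf_4 in the frame of mat_3 between -0.022 and 0.022 m and y of loaf_4 in the frame of mat_3 between -0.022 and 0.022 m and z of loaf_4 in the frame of mat_3 between 0.003 and 0.009 m) or (x of loaf_5 in the frame of mat_3 between -0.022 and 0.022 m and y of loaf_5 in the frame of mat_3 between -0.022 and 0.022 m and z of loaf_5 in the frame of mat_3 between 0.003 and 0.009 m) or (x of loaf_6 in the frame of mat_3 between -0.022 and 0.022 m and y of loaf_6 in the frame of mat_3 between -0.022 and 0.022 m and z of loaf_6 in the frame of mat_3 between 0.003 and 0.009 m)) and ((x of loaf_1 in the frame of mat_4 between -0.022 and 0.022 m and y of loaf_1 in the frame of mat_4 between -0.022 and 0.022 m and z of loaf_1 in the frame of mat_4 between 0.003 and 0.009 m) or (x of loaf_2 in the frame of mat_4 between -0.022 and 0.022 m and y of loaf_2 in the frame of mat_4 between -0.022 and 0.022 m and z of loaf_2 in the frame of mat_4 between 0.003 and 0.009 m) or (x of loaf_3 in the frame of mat_4 between -0.022 and 0.022 m and y of loaf_3 in the frame of mat_4 between -0.022 and 0.022 m and z of loaf_3 in the frame of mat_4 between 0.003 and 0.009 m) or (x of loaf_4 in the frame of mat_4 between -0.022 and 0.022 m and y of loaf_4 in the frame of mat_4 between -0.022 and 0.022 m and z of loaf_4 in the frame of mat_4 between 0.003 and 0.009 m) or (x of loaf_5 in the frame of mat_4 between -0.022 and 0.022 m and y of loaf_5 in the frame of mat_4 between -0.022 and 0.022 m and z of loaf_5 in the frame of mat_4 between 0.003 and 0.009 m) or (x of loaf_6 in the frame of mat_4 between -0.022 and 0.022 m and y of loaf_6 in the frame of mat_4 between -0.022 and 0.022 m and z of loaf_6 in the frame of mat_4 between 0.003 and 0.009 m)) and angle between each of loaf_1, loaf_2, loaf_3, loaf_4, loaf_5, loaf_6's own z axis and vertical below 0.08 rad and (height (world z) of loaf_2 between 0.003 and 0.01 m or horizontal distance between loaf_2 and loaf_1 below 0.012 m) and (height (world z) of loaf_3 between 0.003 and 0.01 m or horizontal distance between loaf_3 and loaf_1 below 0.012 m) and (height (world z) of loaf_4 between 0.003 and 0.01 m or horizontal distance between loaf_4 and loaf_1 below 0.012 m) and (height (world z) of loaf_5 between 0.003 and 0.01 m or horizontal distance between loaf_5 and loaf_1 below 0.012 m) and (height (world z) of loaf_6 between 0.003 and 0.01 m or horizontal distance between loaf_6 and loaf_1 below 0.012 m)); the robot touches nothing.
It fails at once if the sugar jar, the honey jar or the white mug is pushed more than 4 cm away (distance of any of sugar_jar, honey_jar, mug from where it was at the start of the episode above 0.04 m).
It fails at once if the saucepan is pushed more than 6 cm away (distance of saucepan from where it was at the start of the episode above 0.06 m).
It fails at once if two tins are carried at once: both more than 12 cm above the worktop (height (world z) of each of loaf_1, loaf_2 above 0.12 m or height (world z) of each of loaf_2, loaf_3 above 0.12 m or height (world z) of each of loaf_3, loaf_4 above 0.12 m or height (world z) of each of loaf_4, loaf_5 above 0.12 m or height (world z) of each of loaf_5, loaf_6 above 0.12 m).
Of mat_1, mat_2, mat_3, mat_4 only 2 to 4 are there at a start; the rules pass over those that are not, and their reading is None.
At some moment in a run one of mat_1, mat_2, mat_3, mat_4, pan_lid may be knocked a few centimetres aside while the robot is not near it.
It also fails if it takes over 210 s, if anything falls off the work surface, if the arm or the gripper's body presses on something with over 40 N, if the wrist force passes 120 N, or if a joint passes its speed limit or range.

ROBOT

A 7-joint arm with a two-finger parallel gripper is mounted at the origin on a cart in front of the work surface, level with it; the furniture and walls round the work are solid. World frame = base frame: x ahead of the robot, y to its left, z up, the work surface at z = 0. Lengths are in mm, angles in rad, forces in N, time in s.
With the tool pointing down it reaches from about 400 to 875 mm from the base axis. Payload 4.4 kg.
Tool frame: the origin (TCP) lies midway between the tips of the shut fingers; the grasp point (between the pads) lies 19 mm behind it; z points along the fingers, y is the line along which they close (so a half turn about z gives the same grasp; the last joint's range is limited). The gripper opens to 85 mm and grips with 20 to 120 N. Pads are 22 mm wide; open, the fingers measure 114 mm over their backs; the gripper's body (76 mm by 85 mm) begins 54 mm behind the grasp point. The pads swing forward as they close: fully open they stand 13 mm farther back than shut.
Start: joints at [1.08, 0.628, 0.038, 1.517, -0.027, 0.996, -0.02], TCP at [267.918, -592.231, 231.313] pointing down, gripper open.
Joint ranges: [-3.06, 3.06], [-0.37, 2.12], [-1.25, 1.32], [0.18, 2.47], [-1.1, 4.24], [0.23, 1.98], [-2.94, 2.94]. Speed limits (rad/s): [2.57, 2.57, 3.14, 3.14, 3.14, 3.14, 3.14].

INTERFACE

Orientations are given as [roll, pitch, yaw] about the fixed x, y, z axes, in that order (R = Rz(yaw) Ry(pitch) Rx(roll)).
In Python, from cell import ctrl gives the robot as it stands.
- The arm moves only by the shell command python3 -m handwheel 'ROWS'. ROWS is JSON, a list of rows, each a list of 3 entries, a list of its own where there are three numbers: the turn, a rotation vector about the tool's x, y, z in degrees, then the shift along the tool's x, y, z in m, then the closure, from 0 (fully open) to 1 (shut). A call has 1 to 5 rows; each row shifts and turns the commanded pose from where the row before left it, along the tool's axes as they then stand; what a row does not reach is not made up. A row lasts 1/12 s, in which the tool goes at most 41.7 mm and 7.16 degrees, less where a joint would pass 70% of its speed; a pose out of reach is approached as far as the arm can. A call is refused whole if a number of a shift passes 0.0417 or a number of a turn 7.16, either way. A call with a gripper value outside its range is refused whole. The fingers move at their own pace and stop on an object; the grip force is fixed at half the most. Time passes only in rows, so rows that do not move let the fingers close. It gives the time, the measured TCP pose, the force, the opening and the grip force at its end, in the units of the state.
- ctrl.read_state(): the state, without advancing time (a new reading comes with each control period).
- ctrl.get_image(name): name is "scene" or "side" or "wrist"; returns a dict with "pixels" (384x512x3 uint8, red, green, blue), "fx", "fy", "cx", "cy" (pixels), "pose" (4x4, takes a point from camera to world coordinates); the wrist camera has in their place "T_tool_cam" (4x4, takes a point from camera to tool coordinates, whose origin is the TCP and whose axes are the flange's). Camera axes: x right, y up, looking along -z (the intrinsics and any distortion apply to the point x, -y, -z); pixel columns grow to the right and rows downward; lengths in mm; the calibration is good to about 2 mm. A picture is of the moment at which its call begins: read the wrist's pose just before it. There is no depth.
- ctrl.finish_job(): hands the job in; it is judged then, once.
The state is a dict: "clock": time; "qpos": joint angles; "qd": joint speeds; "tau": joint torques, N m; "eef_pos": TCP position; "tool_rot": TCP orientation; "force": force on the tool from outside, world axes, zero at the start; "torque": the same for the moment, N m; "width": finger opening in mm; "gripper_force": force on a finger pad.
Only numpy, scipy, OpenCV 4.12 (cv2) and the standard library are available. Lean on these libraries where they do the work, as an engineer would, in place of code of your own. Each camera call takes 0.05 s, during which the arm holds its last target. There are 200 camera calls.

## Working session

There is one attempt and no reset: what is moved stays moved. The work goes in short steps, Python scripts to look and compute and a shell command to move; the robot and the scene stay as the last step left them, time stands still between calls to the robot, and variables do not carry over. Pictures are saved under pics/ and viewed, at most 14 in all, crops included, and the job is handed in when it is done.

```bash
ls; mkdir -p pics
cat > h.py <<'E'
import numpy as np, cv2, json
from cell import ctrl
from scipy.spatial.transform import Rotation as R
def grab(n,tag):
    s=ctrl.read_state(); im=ctrl.get_image(n); p=im["pixels"]
    cv2.imwrite(f"pics/{tag}.png",p[:,:,::-1])
    if n=="wrist":
        T=np.eye(4);T[:3,:3]=R.from_euler("xyz",s["tool_rot"]).as_matrix();T[:3,3]=s["eef_pos"]
        im["pose"]=T@np.array(im["T_tool_cam"])
    np.savez(f"pics/{tag}.npz",**{k:np.array(v) for k,v in im.items() if not isinstance(v,dict)})
    return im
def load(tag): return dict(np.load(f"pics/{tag}.npz",allow_pickle=True))
def ray(im,u,v):
    d=np.array([(u-im["cx"])/im["fx"],-(v-im["cy"])/im["fy"],-1.0])
    P=np.array(im["pose"]); return P[:3,3],P[:3,:3]@d
def onz(im,u,v,z):
    o,d=ray(im,u,v); return o+d*(z-o[2])/d[2]
def proj(im,p):
    P=np.linalg.inv(np.array(im["pose"])); c=P[:3,:3]@np.array(p)+P[:3,3]
    return im["cx"]+im["fx"]*c[0]/-c[2], im["cy"]-im["fy"]*c[1]/-c[2]
E
python3 - <<'E'
from h import *
print(ctrl.read_state())
for n in("scene","side","wrist"):
    im=grab(n,n+"0"); print(n,{k:v for k,v in im.items() if k!="pixels"})
a=[cv2.imread(f"pics/{n}0.png") for n in("scene","side")]
E
```

```text
pics
{'clock': 0.0, 'qpos': array([ 1.08017633,  0.62934126,  0.03843671,  1.51837941, -0.0270161 ,
        0.99631534, -0.02004498]), 'qd': array([ 0.00026499,  0.00066392, -0.00033477,  0.00026986, -0.00086272,
        0.00018509,  0.00017407]), 'tau': array([ 2.43268505e-04, -5.63407087e+01,  1.22583054e+00, -1.93444258e+01,
        1.09043575e-02,  1.03258953e-02,  4.12532046e-06]), 'eef_pos': array([ 267.67232656, -591.62774364,  230.38850898]), 'tool_rot': array([-3.13966700e+00,  9.07878035e-06,  4.24770246e-01]), 'force': array([0.20452533, 0.41352476, 0.74283542]), 'torque': array([-0.01019274, -0.06871825,  0.03176031]), 'gripper_force': 0.0, 'width': 85.22560898990174}
scene {'fx': 418.64801286104864, 'fy': 418.64801286104864, 'cx': 255.95881555296427, 'cy': 190.8238252845579, 'pose': array([[-4.34808924e-01,  5.92032817e-01, -6.78556072e-01,
        -1.57315974e+02],
       [-9.00517477e-01, -2.83280461e-01,  3.29879453e-01,
         3.67587097e+02],
       [ 3.07778475e-03,  7.54486132e-01,  6.56308772e-01,
         8.08926492e+02],
       [ 0.00000000e+00,  0.00000000e+
[... 623 characters left out ...]
ol_cam': array([[ 1.90641686e-03,  9.62878357e-01,  2.69928946e-01,
         6.83046775e+01],
       [ 9.99996173e-01, -1.29444913e-03, -2.44513426e-03,
        -4.95045492e-01],
       [-2.00495756e-03,  2.69932574e-01, -9.62877139e-01,
        -1.42970529e+02],
       [ 0.00000000e+00,  0.00000000e+00,  0.00000000e+00,
         1.00000000e+00]]), 'pose': array([[ 4.13876841e-01,  8.76575468e-01,  2.45604171e-01,
         3.29825270e+02],
       [-9.10332838e-01,  3.98443393e-01,  1.11968685e-01,
        -5.63312519e+02],
       [ 2.89643390e-04, -2.69922788e-01,  9.62881927e-01,
         3.73453530e+02],
       [ 0.00000000e+00,  0.00000000e+00,  0.00000000e+00,
         1.00000000e+00]])}
```

View scene.

View pics/scene0.png

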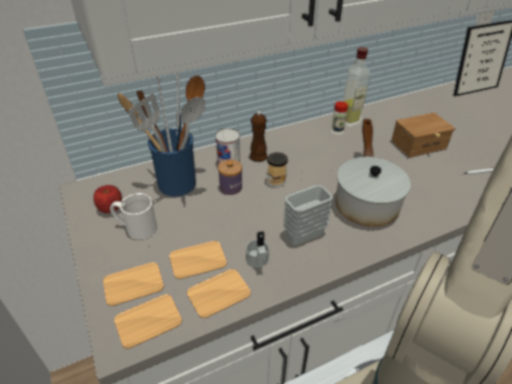

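View pics/side0.png

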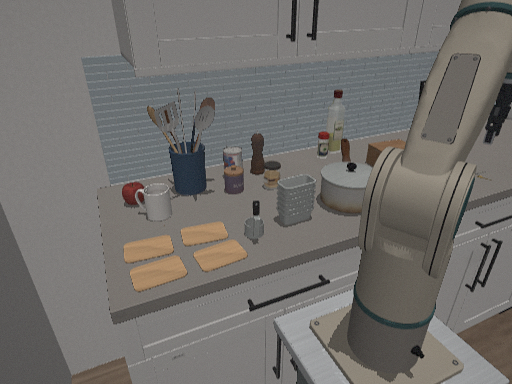

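Run:
```python
from h import *
np.set_printoptions(precision=1,suppress=True)
for n in("scene0","side0"):
    im=load(n); px=im["pixels"]; hsv=cv2.cvtColor(px,cv2.COLOR_RGB2HSV)
    m=((hsv[...,0]>8)&(hsv[...,0]<24)&(hsv[...,1]>95)&(hsv[...,2]>140)).astype(np.uint8)*255
    m=cv2.morphologyEx(m,cv2.MORPH_OPEN,np.ones((3,3)))
    cs,_=cv2.findContours(m,cv2.RETR_EXTERNAL,cv2.CHAIN_APPROX_NONE)
    for c in cs:
        if cv2.contourArea(c)<300: continue
        P=np.array([onz(im,u+0.,v+0.,5)[:2] for u,v in c[:,0]]).astype(np.float32)
        (cx,cy),(w,h),a=cv2.minAreaRect(P)
        print(n,c[:,0].mean(0),"ctr",cx,cy,"size",w,h,"ang",a)
s=load("scene0");d=load("side0")
for nm,u,v,z in [("knob",375,171,139),("stackL",286,199,132),("stackF",305,212,132),("stackR",331,201,132),("stackB",311,188,132),("dipgriptop",262,236,128),("cupbot",258,270,0),("mug",140,236,0),("honeytop",277,158,90),("sugtop",230,166,100)]:
    print(nm,onz(s,u,v,z))
for nm,u,v,z in [("knob",351.5,167,139),("griptop",256,203,128)]: print("side",nm,onz(d,u,v,z))
big=cv2.resize(s["pixels"][130:290,230:420,::-1],None,fx=4,fy=3.7,interpolation=cv2.INTER_CUBIC); big=cv2.resize(s["pixels"][140:290,230:420,::-1],None,fx=4,fy=4,interpolation=cv2.INTER_CUBIC)
cv2.imwrite("pics/crop.png",big)
```

```text
scene0 [146.8 320.8] ctr 393.401123046875 358.725341796875 size 90.32363891601562 129.01568603515625 ang 2.7800326347351074
scene0 [217.8 293. ] ctr 393.33013916015625 194.20053100585938 size 90.41719055175781 129.32211303710938 ang 4.7037458419799805
scene0 [132.1 283.7] ctr 503.73095703125 364.95501708984375 size 129.30177307128906 90.29806518554688 ang 86.33757019042969
scene0 [196.9 259.3] ctr 506.4693908691406 204.09922790527344 size 128.9084930419922 90.18030548095703 ang 83.35548400878906
scene0 [425.1 124.3] ctr 735.0231323242188 -743.1061401367188 size 163.6067352294922 126.87930297851562 ang 83.50140380859375
side0 [156.7 273.5] ctr 393.4898681640625 358.355224609375 size 86.83549499511719 127.98322296142578 ang 2.951963424682617
side0 [219.8 255. ] ctr 393.51165771484375 193.64834594726562 size 86.04817199707031 127.65708923339844 ang 4.90419340133667
side0 [148.1 248.5] ctr 503.8935546875 364.5491638183594 size 128.04835510253906 87.19884490966797 ang 86.52005004882812
side0 [203.5 233.4] ctr 507.2098388671875 203.8946533203125 size 127.48898315429688 86.34778594970703 ang 83.17533874511719
knob [ 472.9 -280.3  139. ]
stackL [484.3 -24.9 132. ]
stackF [425.6 -43.  132. ]
stackR [ 431.4 -118.9  132. ]
stackB [ 493.2 -100.7  132. ]
dipgriptop [404.3  79.3 128. ]
cupbot [414.2  83.4   0. ]
mug [647.8 313.   -0. ]
honeytop [ 689.4 -110.9   90. ]
sugtop [700.9  30.6 100. ]
side knob [ 465.1 -276.1  139. ]
side griptop [407.8  80.1 128. ]
```

View pics/crop.png

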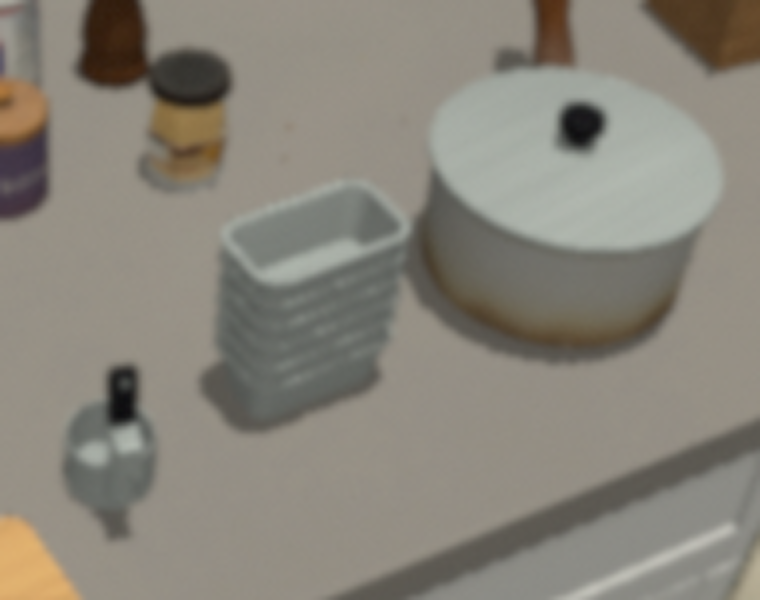

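```bash
cat >> h.py <<'E'
def plan(x,y,z,yaw=None):
    s=ctrl.read_state(); r=s["tool_rot"]; Rm=R.from_euler("xyz",r).as_matrix(); yaw=r[2] if yaw is None else yaw
    rv=(R.from_matrix(Rm).inv()*R.from_euler("xyz",[np.pi,0,yaw])).as_rotvec(degrees=True)
    Rn=R.from_euler("xyz",[np.pi,0,yaw])
    d=Rn.inv().apply(np.array([x,y,z])-s["eef_pos"])
    print("t%.1f pos"%s["clock"],s["eef_pos"].round(1),"yaw %.3f"%r[2],"F",s["force"].round(1),"w %.1f"%s["width"],"turn",rv.round(2),"then shift mm",d.round(1),"norm %.0f"%np.linalg.norm(d))
E
python3 -m handwheel '[[[0,0,0],[0.0314,-0.02,-0.009],0],[[0,0,0],[0.0314,-0.02,-0.009],0],[[0,0,0],[0.0314,-0.02,-0.009],0],[[0,0,0],[0.0314,-0.02,-0.009],0],[[0,0,0],[0.0314,-0.02,-0.009],0]]'
python3 -m handwheel '[[[0,0,0],[0.0314,-0.02,-0.009],0],[[0,0,0],[0.0314,-0.02,-0.009],0],[[0,0,0],[0.0314,-0.02,-0.009],0],[[0,0,0],[0.0314,-0.02,-0.009],0],[[0,0,0],[0.0314,-0.02,-0.009],0]]'
python3 -m handwheel '[[[0,0,0],[0,0,0],0],[[0,0,0],[0,0,0],0],[[0,0,0],[0,0,0],0]]'
python3 -c "
from h import *
plan(472,-280,320); grab('wrist','w1'); grab('scene','s1')"
```

```text
clock: 0.57
eef_pos: [370.3, -434.7, 276.4]
tool_rot: [-3.141, 0.0, 0.424]
force: [1.2, 0.3, -0.0]
width: 85.9
gripper_force: 0.0
clock: 0.98
eef_pos: [472.1, -278.8, 321.7]
tool_rot: [-3.141, 0.0, 0.425]
force: [1.4, 0.2, -0.2]
width: 85.5
gripper_force: 0.0
clock: 1.23
eef_pos: [471.0, -281.0, 321.1]
tool_rot: [3.142, 0.001, 0.425]
force: [-1.2, 0.1, -0.4]
width: 85.4
gripper_force: 0.0
t1.2 pos [ 471.  -281.   321.1] yaw 0.425 F [-1.2  0.1 -0.4] w 85.4 turn [0.   0.06 0.  ] then shift mm [ 1.3 -0.5  1.1] norm 2
```

View pics/w1.png

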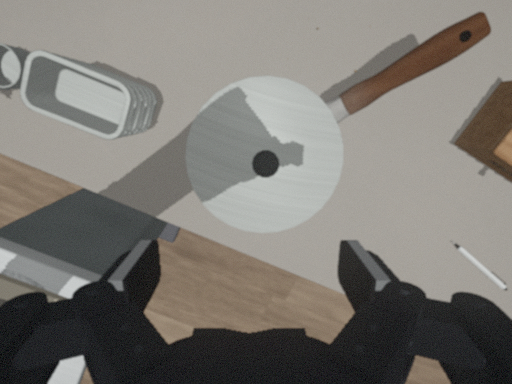

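View pics/s1.png

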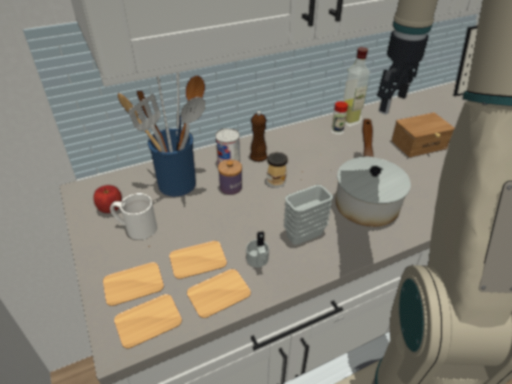

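Run:
```python
from h import *
np.set_printoptions(precision=1,suppress=True)
im=load("w1"); s=load("s1")
print("tcp in scene",proj(s,[471,-281,321]), "tcp in wrist",proj(im,[471,-281,321]))
print(onz(im,265,163,139))
px=im["pixels"]; g=cv2.cvtColor(px,cv2.COLOR_RGB2HSV)
m=(px.max(2)<45).astype(np.uint8); n,l,st,c=cv2.connectedComponentsWithStats(m)
for i in range(1,n):
    if 150<st[i,4]<2000: print(c[i],st[i],onz(im,*c[i],139))
# lid outline
m=((g[...,1]<40)&(g[...,2]>130)).astype(np.uint8)
for (u,v) in [(265,76),(265,233),(186,155),(344,155)]: print(onz(im,u,v,105))
# scene knob two-view
for a,(u,v),b,(p,q) in [(s,(375.3,171),im,(265,163))]:
    o1,d1=ray(a,u,v);o2,d2=ray(b,p,q)
    t=np.linalg.lstsq(np.c_[d1,-d2],o2-o1,rcond=None)[0]; print("tri",o1+t[0]*d1,o2+t[1]*d2)
```

```text
tcp in scene (np.float64(390.7953223293108), np.float64(109.0663390702806)) tcp in wrist (np.float64(248.90621793229846), np.float64(244.42935814512623))
[ 488.1 -293.2  139. ]
[ 572.8 -255.2  105. ]
[ 400.4 -336.6  105. ]
[ 452.8 -206.6  105. ]
[ 531.6 -380.   105. ]
tri [ 486.1 -295.   124.6] [ 486.1 -295.   124.6]
```

Run:
```python
from h import *
np.set_printoptions(precision=1,suppress=True)
plan(471,-281,321)
im=grab("wrist","w2")
print({k:v for k,v in im.items() if k not in("pixels",)}.keys())
s=load("s1");d=load("side0")
def dark(im,box,th):
    x0,y0,x1,y1=box; m=(im["pixels"][y0:y1,x0:x1].max(2)<th).astype(np.uint8)
    n,l,st,c=cv2.connectedComponentsWithStats(m); i=1+np.argmax(st[1:,4]); print(st[i]); return c[i]+[x0,y0]
k=[(s,dark(s,(360,160,390,182),70)),(d,dark(d,(340,158,362,176),70)),(im,dark(im,(240,140,290,190),50))]
for a,p in k: print(p,onz(a,*p,139),onz(a,*p,132))
def tri(L):
    A=np.zeros((3,3));b=np.zeros(3)
    for a,p in L:
        o,v=ray(a,*p);v=v/np.linalg.norm(v);M=np.eye(3)-np.outer(v,v);A+=M;b+=M@o
    return np.linalg.solve(A,b)
print(tri(k[:2]),tri(k[::2]),tri(k[1:]),tri(k))
# lid ellipse in scene/wrist: bright region
for a,box in((s,(320,145,420,230)),(im,(170,60,360,250))):
    x0,y0,x1,y1=box; sub=a["pixels"][y0:y1,x0:x1]; print(sub[::12,sub.shape[1]//2].tolist(), sub[sub.shape[0]//2,::16].tolist())
```

```text
t1.3 pos [ 470.3 -282.1  320.9] yaw 0.422 F [ 0.1 -0.4 -0.1] w 85.7 turn [-0.   0.1 -0. ] then shift mm [ 1.1 -0.7 -0.1] norm 1
dict_keys(['fx', 'fy', 'cx', 'cy', 'T_tool_cam', 'pose'])
[10  6 11 11 83]
[ 7  5 10  9 69]
[15 13  3  4  8]
[374.7 170.9] [ 473.5 -279.8  139. ] [ 480.1 -286.6  132. ]
[351.1 166.7] [ 467.7 -276.5  139. ] [ 479.8 -287.1  132. ]
[256.1 154.8] [ 491.5 -281.5  139. ] [ 490.7 -282.1  132. ]
[ 480.3 -287.2  131.7] [ 486.8 -286.4  127.5] [ 487.  -286.6  128.9] [ 485.8 -287.7  128.6]
[[97, 62, 37], [149, 149, 140], [60, 62, 59], [107, 111, 105], [113, 116, 111], [119, 117, 111], [119, 114, 100], [100, 96, 90]] [[140, 145, 138], [136, 131, 122], [109, 113, 108], [109, 113, 108], [182, 189, 180], [180, 187, 178], [154, 149, 138]]
[[164, 161, 154], [164, 163, 156], [186, 191, 187], [194, 199, 195], [192, 198, 193], [194, 197, 194], [135, 139, 137], [129, 133, 128], [51, 55, 54], [54, 56, 56], [185, 190, 187], [186, 191, 187], [183, 186, 182], [182, 186, 181], [179, 184, 180], [168, 163, 157]] [[115, 114, 106], [126, 129, 126], [127, 132, 126], [129, 134, 131], [130, 134, 130], [133, 136, 133], [58, 61, 60], [129, 134, 131], [127, 134, 130], [181, 185, 180], [181, 185, 180], [167, 162, 156]]
```

Run:
```python
from h import *
np.set_printoptions(precision=1,suppress=True)
im=load("w2"); px=im["pixels"]
m=(px[130:200,230:310].max(2)<40).astype(np.uint8); n,l,st,c=cv2.connectedComponentsWithStats(m); i=1+np.argmax(st[1:,4]); k=c[i]+[230,130]; print(st[i],k,px[163,255:276,0])
print(onz(im,*k,139), "expected px",proj(im,[480.3,-287.2,139]),proj(im,[480.3,-287.2,132]))
# lid circle from edges by colour: saturation/value vs worktop
blur=cv2.GaussianBlur(px,(5,5),0).astype(int)
m=((blur[...,2]-blur[...,0])>-3).astype(np.uint8); m[:60]=0;m[250:]=0;m[:,:170]=0;m[:,360:]=0
cs,_=cv2.findContours(m,cv2.RETR_EXTERNAL,cv2.CHAIN_APPROX_NONE); c=max(cs,key=cv2.contourArea)
P=np.array([onz(im,u,v,105)[:2] for u,v in cv2.convexHull(c)[:,0]]).astype(np.float32)
print(cv2.contourArea(c),cv2.minEnclosingCircle(P),cv2.fitEllipse(P))
s=load("s1")
px=s["pixels"];blur=cv2.GaussianBlur(px,(3,3),0).astype(int)
m=((blur[...,2]-blur[...,0])>-4).astype(np.uint8); m[:150]=0;m[232:]=0;m[:,:332]=0;m[:,415:]=0
cs,_=cv2.findContours(m,cv2.RETR_EXTERNAL,cv2.CHAIN_APPROX_NONE); c=max(cs,key=cv2.contourArea)
P=np.array([onz(s,u,v,104)[:2] for u,v in cv2.convexHull(c)[:,0] if v<195]).astype(np.float32)
print(cv2.boundingRect(c),cv2.fitEllipse(P))
```

```text
Traceback (most recent call last):
ValueError: attempt to get argmax of an empty sequence
```

Run:
```python
from h import *
np.set_printoptions(precision=1,suppress=True)
for t in("w1","w2"):
    im=load(t); px=im["pixels"]
    print(px[163,245:310:2,0],px[140:185:2,265,0])
    blur=cv2.GaussianBlur(px,(5,5),0).astype(int)
    m=((blur[...,2]-blur[...,0])>-3).astype(np.uint8); m[:60]=0;m[250:]=0;m[:,:170]=0;m[:,360:]=0
    cs,_=cv2.findContours(m,cv2.RETR_EXTERNAL,cv2.CHAIN_APPROX_NONE); c=max(cs,key=cv2.contourArea)
    P=np.array([onz(im,u,v,105)[:2] for u,v in cv2.convexHull(c)[:,0]]).astype(np.float32)
    print(cv2.boundingRect(c),cv2.minEnclosingCircle(P),cv2.fitEllipse(P))
    print("exp knob",proj(im,[480.3,-287.2,139]))
```

```text
[128 130 131 112  55  45  46  53  49  55  60  48  54  51  51  59  48 105
 128 129 135 129 141 148 134 132 131 126 138 171 186 187 182] [130 136 138 130 132  84  56  56  52  46  52  49  45  51  53  56  50  51
  74 176 188 187 187]
(186, 76, 157, 156) ((487.68695068359375, -294.32171630859375), 95.33213806152344) ((487.1241149902344, -294.526611328125), (188.73165893554688, 189.6138458251953), 32.589595794677734)
exp knob (np.float64(257.1010746279106), np.float64(167.14857213247734))
[125 128 134  99  49  44  51  53  46  52  52  49  53  49  51  49  54 115
 132 128 128 129 143 132 130 132 130 129 129 163 184 185 185] [136 135 129 131 123  50  52  51  51  56  56  46  51  49  54  54  46  59
 147 191 185 189 187]
(185, 75, 157, 156) ((487.64105224609375, -294.0927429199219), 95.24481201171875) ((487.2178649902344, -294.2629699707031), (188.67288208007812, 189.34075927734375), 35.448055267333984)
exp knob (np.float64(256.5286278176795), np.float64(166.13472624582937))
```

View pics/w2.png

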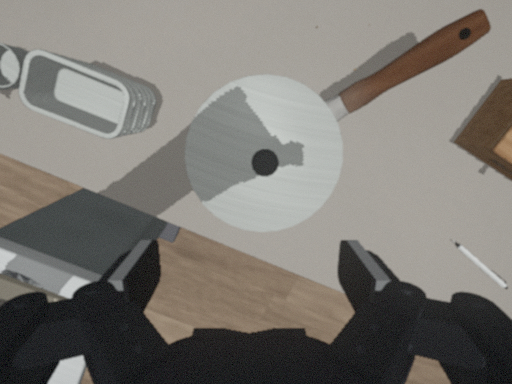

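Run:
```python
from h import *
np.set_printoptions(precision=1,suppress=True)
def q(im,L,z):
    P=[onz(im,u,v,z) for u,v in L]; P=np.array(P)
    print(P[:,:2].tolist(),"ctr",P.mean(0),"sides",np.linalg.norm(P-np.roll(P,-1,0),axis=1))
q(load("w2"),[(31,51),(128,91),(114,138),(21,99)],132)
q(load("s1"),[(285.5,198),(296,212),(331.5,197.5),(317,186)],132)
q(load("w2"),[(31,51),(128,91),(114,138),(21,99)],128)
# which z reconciles
im=load("w2");s=load("s1");d=load("side0")
for c,(u,v) in((s,(374.7,170.9)),(d,(351.1,166.7)),(im,(264.5,161.5))): print(onz(c,u,v,132))
# handle end hole in wrist vs scene handle
print(onz(im,465,34,125),onz(im,452,241,3),onz(im,506,287,3))
print(onz(s,465,173,3),onz(s,494,170,3))
```

```text
[[492.72662965173515, -29.49525337758982], [496.387084430127, -131.25954092246695], [443.368790338679, -132.50609161760588], [442.1542920547895, -30.645798836954242]] ctr [468.7 -81.  132. ] sides [101.8  53.  101.9  50.6]
[[487.9426773800303, -25.56950653987144], [434.6212600889618, -24.11006104384097], [441.42718509676536, -126.94318036181016], [493.26596150134617, -118.21428710814126]] ctr [464.3 -73.7 132. ] sides [ 53.3 103.1  52.6  92.8]
[[492.24564800046636, -26.793438087282766], [495.95023853399647, -129.78474357086236], [442.2926789448077, -131.04632449027093], [441.0635369070354, -27.95785619246422]] ctr [467.9 -78.9 128. ] sides [103.1  53.7 103.1  51.2]
[ 480.1 -286.7  132. ]
[ 479.5 -287.1  132. ]
[ 487.6 -293.9  132. ]
[ 690.7 -426.1  125. ] [ 477.5 -654.     3. ] [ 442.9 -791.9    3. ]
[ 472.6 -657.     3. ] [ 444.5 -750.5    3. ]
```

```bash
T='[[[0,0,7],[0,0,0],0],[[0,0,7],[0,0,0],0],[[0,0,7],[0,0,0],0],[[0,0,7],[0,0,0],0],[[0,0,7],[0,0,0],0]]'
python3 -m handwheel '[[[0,0,7],[0,0,0],0],[[0,0,7],[0,0,0],0],[[0,0,7],[0,0,0],0],[[0,0,7],[0,0,0],0],[[0,0,7],[0,0,0],0]]' >/dev/null
python3 -m handwheel '[[[0,0,7],[0,0,0],0],[[0,0,7],[0,0,0],0],[[0,0,7],[0,0,0],0],[[0,0,7],[0,0,0],0],[[0,0,7],[0,0,0],0]]' >/dev/null
python3 -m handwheel '[[[0,0,7],[0,0,0],0],[[0,0,7],[0,0,0],0],[[0,0,0],[0,0,0],0],[[0,0,0],[0,0,0],0],[[0,0,0],[0,0,0],0]]'
cat >> h.py <<'E'
def lidcirc(im,z,box):
    px=im["pixels"];blur=cv2.GaussianBlur(px,(5,5),0).astype(int)
    m=((blur[...,2]-blur[...,0])>-3).astype(np.uint8); x0,y0,x1,y1=box; k=np.zeros_like(m);k[y0:y1,x0:x1]=1; m*=k
    cs,_=cv2.findContours(m,cv2.RETR_EXTERNAL,cv2.CHAIN_APPROX_NONE); c=max(cs,key=cv2.contourArea)
    P=np.array([onz(im,u,v,z)[:2] for u,v in cv2.convexHull(c)[:,0]]).astype(np.float32)
    print(cv2.boundingRect(c),[np.round(e,1) for e in cv2.fitEllipse(P)])
E
python3 -c "
from h import *
plan(471,-281,321); im=grab('wrist','w3'); print(proj(im,[487,-294,105])); lidcirc(im,105,(130,0,400,250))"
```

```text
clock: 2.63
eef_pos: [471.2, -281.1, 321.1]
tool_rot: [3.141, 0.0, -1.039]
force: [-0.3, -0.2, 0.4]
width: 85.5
gripper_force: 0.0
t2.6 pos [ 471.2 -281.1  321.1] yaw -1.039 F [-0.3 -0.2  0.4] w 85.5 turn [0.02 0.01 0.  ] then shift mm [-0.2  0.1  0.1] norm 0
(np.float64(242.71236058383937), np.float64(151.22650849335773))
(165, 67, 158, 158) [array([ 486.8, -294.8]), array([188.5, 189.7]), np.float64(55.1)]
```

```bash
python3 -m handwheel '[[[0,0,0],[0.0049,-0.0017,0.036],0],[[0,0,0],[0.0049,-0.0017,0.036],0],[[0,0,0],[0.0049,-0.0017,0.036],0],[[0,0,0],[0.0049,-0.0017,0.036],0],[[0,0,0],[0,0,0.02],0]]' >/dev/null
python3 -m handwheel '[[[0,0,0],[0,0,0.015],0],[[0,0,0],[0,0,0.015],0],[[0,0,0],[0,0,0.01],0],[[0,0,0],[0,0,0],0],[[0,0,0],[0,0,0],0]]'
python3 -c "
from h import *
plan(487,-294.5,117)"
```

```text
clock: 3.52
eef_pos: [487.3, -294.2, 117.3]
tool_rot: [3.141, 0.0, -1.041]
force: [0.4, 0.7, 0.9]
width: 85.2
gripper_force: 0.0
t3.5 pos [ 487.3 -294.2  117.3] yaw -1.041 F [0.4 0.7 0.9] w 85.2 turn [0.01 0.02 0.  ] then shift mm [0.1 0.4 0.3] norm 0
```

Close and lift.

```bash
python3 -m handwheel '[[[0,0,0],[0,0,0],0.6],[[0,0,0],[0,0,0],1],[[0,0,0],[0,0,0],1],[[0,0,0],[0,0,0],1],[[0,0,0],[0,0,0],1]]' >/dev/null
python3 -m handwheel '[[[0,0,0],[0,0,0],1],[[0,0,0],[0,0,0],1],[[0,0,0],[0,0,0],1],[[0,0,0],[0,0,0],1],[[0,0,0],[0,0,0],1]]' 
python3 -m handwheel '[[[0,0,0],[0,0,-0.005],1],[[0,0,0],[0,0,-0.01],1],[[0,0,0],[0,0,-0.015],1],[[0,0,0],[0,0,-0.015],1],[[0,0,0],[0,0,-0.015],1]]' 
python3 -c "
from h import *
plan(495,-515,177)"
```

```text
clock: 4.35
eef_pos: [487.7, -294.3, 118.2]
tool_rot: [-3.141, -0.001, -1.041]
force: [-0.4, 0.2, 5.0]
width: 28.8
gripper_force: 58.7
clock: 4.77
eef_pos: [487.0, -293.9, 178.2]
tool_rot: [3.141, 0.001, -1.041]
force: [0.5, -0.7, -3.8]
width: 28.9
gripper_force: 59.4
t4.8 pos [ 487.  -293.9  178.2] yaw -1.041 F [ 0.5 -0.7 -3.8] w 28.9 turn [0.03 0.04 0.  ] then shift mm [194.9 104.8   1.2] norm 221
```

```bash
python3 -m handwheel '[[[0,0,0],[0.0279,0.015,0],1],[[0,0,0],[0.0279,0.015,0],1],[[0,0,0],[0.0279,0.015,0],1],[[0,0,0],[0.0279,0.015,0],1],[[0,0,0],[0.0279,0.015,0],1]]' >/dev/null
python3 -m handwheel '[[[0,0,0],[0.0279,0.015,0],1],[[0,0,0],[0.0279,0.015,0],1],[[0,0,0],[0,0,0.025],1],[[0,0,0],[0,0,0.025],1],[[0,0,0],[0,0,0.025],1]]' >/dev/null
python3 -m handwheel '[[[0,0,0],[0,0,0.025],1],[[0,0,0],[0,0,0.025],1],[[0,0,0],[0,0,0.02],1],[[0,0,0],[0,0,0.008],1],[[0,0,0],[0,0,0],1]]'
python3 -m handwheel '[[[0,0,0],[0,0,0.002],1],[[0,0,0],[0,0,0.002],1],[[0,0,0],[0,0,0],1],[[0,0,0],[0,0,0],1]]' 
python3 -c "
from h import *
plan(495,-515,18)"
```

```text
clock: 6.02
eef_pos: [494.0, -513.9, 21.8]
tool_rot: [3.14, 0.005, -1.041]
force: [0.4, -0.3, -3.3]
width: 28.4
gripper_force: 59.6
clock: 6.35
eef_pos: [495.9, -516.2, 21.7]
tool_rot: [-3.141, -0.002, -1.041]
force: [0.6, 0.5, -3.7]
width: 29.0
gripper_force: 59.6
t6.3 pos [ 495.9 -516.2   21.7] yaw -1.041 F [ 0.6  0.5 -3.7] w 29.0 turn [-0.03 -0.1   0.  ] then shift mm [-1.5  0.2  3.7] norm 4
```

```bash
python3 -m handwheel '[[[0,0,0],[0,0,0.0015],1],[[0,0,0],[0,0,0.001],1],[[0,0,0],[0,0,0],1]]' 
python3 -m handwheel '[[[0,0,0],[0,0,0.001],1],[[0,0,0],[0,0,0],1],[[0,0,0],[0,0,0],1]]'
```

```text
clock: 6.6
eef_pos: [495.9, -516.2, 19.3]
tool_rot: [-3.141, -0.001, -1.041]
force: [-1.6, 2.0, 3.3]
width: 28.7
gripper_force: 60.4
clock: 6.85
eef_pos: [495.9, -516.2, 19.3]
tool_rot: [-3.141, -0.001, -1.041]
force: [-1.8, 2.8, 9.9]
width: 28.8
gripper_force: 61.0
```

```bash
python3 -m handwheel '[[[0,0,0],[0,0,0],0],[[0,0,0],[0,0,0],0],[[0,0,0],[0,0,0],0],[[0,0,0],[0,0,0],0],[[0,0,0],[0,0,0],0]]' 
python3 -m handwheel '[[[0,0,0],[0,0,-0.02],0],[[0,0,0],[0,0,-0.04],0],[[0,0,0],[0,0,-0.04],0],[[0,0,0],[0,0,-0.04],0],[[0,0,0],[0,0,-0.04],0]]' >/dev/null
python3 -m handwheel '[[[0,0,0],[-0.0281,-0.0127,-0.0164],0],[[0,0,0],[-0.0281,-0.0127,-0.0164],0],[[0,0,0],[-0.0281,-0.0127,-0.0164],0],[[0,0,0],[-0.0281,-0.0127,-0.0164],0],[[0,0,0],[-0.0281,-0.0127,-0.0164],0]]' >/dev/null
python3 -m handwheel '[[[0,0,0],[-0.0281,-0.0127,-0.0164],0],[[0,0,0],[-0.0281,-0.0127,-0.0164],0],[[0,0,0],[-0.0281,-0.0127,-0.0164],0],[[0,0,0],[0,0,0],0],[[0,0,0],[0,0,0],0]]' 
python3 -c "
from h import *
plan(470,-270,330); im=grab('wrist','w4')"
```

```text
clock: 7.27
eef_pos: [495.3, -515.7, 16.6]
tool_rot: [3.142, 0.0, -1.041]
force: [-0.3, -0.4, -0.1]
width: 84.9
gripper_force: 0.0
clock: 8.52
eef_pos: [470.4, -268.8, 329.2]
tool_rot: [-3.139, -0.002, -1.038]
force: [-0.1, -0.8, -0.9]
width: 85.5
gripper_force: 0.0
t8.5 pos [ 470.4 -268.8  329.2] yaw -1.038 F [-0.1 -0.8 -0.9] w 85.5 turn [-0.12 -0.09  0.  ] then shift mm [ 0.8  0.9 -0.8] norm 1
```

View pics/w4.png

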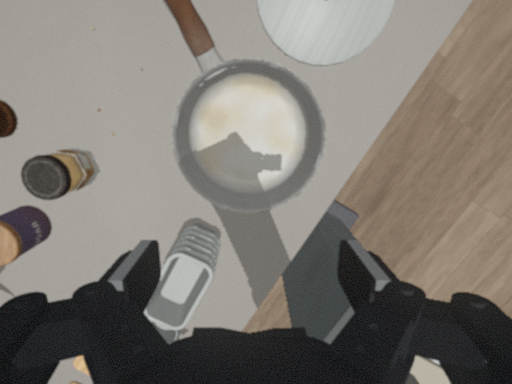

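Run:
```python
from h import *
from scipy.optimize import least_squares
np.set_printoptions(precision=1,suppress=True)
im=load("w4"); px=cv2.GaussianBlur(im["pixels"],(3,3),0).astype(int)
c0=np.array([487,-294.5])
# radial edge search: sample along radius at z=99, strongest change in (b-r)
pts=[]
rs=np.arange(86,104,0.5)
for a in np.arange(0,360,6):
    v=[]
    for r in rs:
        u,w=proj(im,[c0[0]+r*np.cos(np.radians(a)),c0[1]+r*np.sin(np.radians(a)),97])
        v.append(cv2.getRectSubPix(px.astype(np.float32),(1,1),(float(u),float(w)))[0,0])
    v=np.array(v); f=v[:,2]-v[:,0]+0.0; g=-np.gradient(cv2.GaussianBlur(f.reshape(-1,1),(1,5),0).ravel())
    i=np.argmax(g)
    if g[i]>0.6 and 1<i<len(rs)-2: pts.append([a,rs[i],g[i]])
pts=np.array(pts); print(len(pts)); print(pts[:,:2].T)
A=np.radians(pts[:,0]); X=np.c_[c0[0]+pts[:,1]*np.cos(A),c0[1]+pts[:,1]*np.sin(A)]
r=least_squares(lambda p:np.hypot(X[:,0]-p[0],X[:,1]-p[1])-p[2],[*c0,95],loss="soft_l1"); print(r.x, np.abs(r.fun).mean())
lidcirc(im,6,(250,0,405,75))
```

```text
56
[[  0.    6.   12.   18.   24.   30.   36.   42.   48.   54.   60.   66.
   72.   78.   84.   90.   96.  108.  120.  126.  132.  138.  144.  150.
  156.  162.  168.  174.  180.  186.  192.  198.  204.  210.  216.  222.
  228.  234.  240.  246.  252.  258.  264.  270.  276.  282.  288.  294.
  300.  306.  312.  318.  336.  342.  348.  354. ]
 [ 97.   95.5  95.   95.5  95.   95.5  94.5  94.5  94.   93.5  93.5  94.5
   94.   93.5  93.5  94.   94.   97.   95.   95.   94.   94.5  96.5  94.5
   94.   94.5  96.   94.   95.   94.   95.5  94.   95.5  95.5  95.   95.
   95.5  95.5  94.5  95.   95.   95.   95.   94.   95.   95.   94.5  94.
   95.5  94.5  95.   95.   95.   95.   94.5  95.5]]
[ 487.  -294.8   94.8] 0.5528256407272973
(257, 0, 137, 65) [array([ 495.3, -515.3]), array([187.3, 189.3]), np.float64(158.8)]
```

```bash
python3 -m handwheel '[[[0,0,0],[-0.0344,-0.0138,0],0],[[0,0,0],[-0.0344,-0.0138,0],0],[[0,0,0],[-0.0344,-0.0138,0],0],[[0,0,0],[-0.0344,-0.0138,0],0],[[0,0,0],[-0.0344,-0.0138,0],0]]' >/dev/null
python3 -m handwheel '[[[0,0,0],[-0.0344,-0.0138,0],0],[[0,0,0],[-0.0344,-0.0138,0],0],[[0,0,0],[-0.0344,-0.0138,0],0],[[0,0,0],[-0.0344,-0.0138,0],0],[[0,0,0],[0,0,0],0]]' >/dev/null
python3 -m handwheel '[[[0,0,0],[0,0,0],0],[[0,0,0],[0,0,0],0]]' 
python3 -c "
from h import *
plan(420,60,330); im=grab('wrist','w5'); print(proj(im,[407,80,100]))"
```

```text
clock: 9.57
eef_pos: [420.8, 58.0, 327.5]
tool_rot: [3.14, -0.001, -1.043]
force: [0.3, -0.6, -0.4]
width: 85.0
gripper_force: 0.0
t9.6 pos [420.8  58.  327.5] yaw -1.043 F [ 0.3 -0.6 -0.4] w 85.0 turn [ 0.07 -0.05 -0.  ] then shift mm [-2.1 -0.3 -2.5] norm 3
(np.float64(249.0416094739774), np.float64(185.49649278059002))
```

View pics/w5.png

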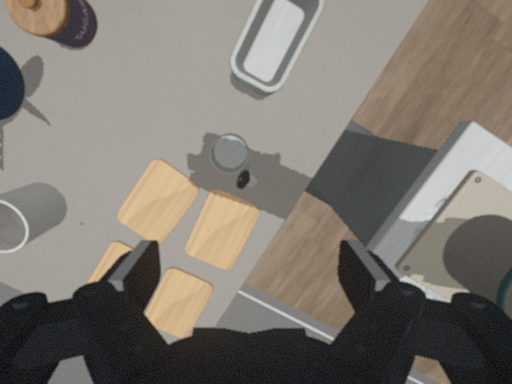

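Run:
```python
from h import *
np.set_printoptions(precision=1,suppress=True)
im=load("w5"); px=im["pixels"]
m=(px[165:200,225:265].max(2)<60).astype(np.uint8); n,l,st,c=cv2.connectedComponentsWithStats(m); i=1+np.argmax(st[1:,4]); print(st[i],c[i]+[225,165])
g=c[i]+[225,165]
for z in(84,110,128): print(z,onz(im,*g,z))
print("cup",onz(im,230,153,42))
for p in [(211,153),(249,153),(230,134)]: print(onz(im,*p,42))
big=cv2.resize(px[120:220,190:290,::-1],None,fx=6,fy=6,interpolation=cv2.INTER_CUBIC); cv2.imwrite("pics/dip.png",big)
# mats
hsv=cv2.cvtColor(px,cv2.COLOR_RGB2HSV)
m=((hsv[...,0]>8)&(hsv[...,0]<24)&(hsv[...,1]>80)&(hsv[...,2]>140)).astype(np.uint8)*255; m[:155]=0
cs,_=cv2.findContours(m,cv2.RETR_EXTERNAL,cv2.CHAIN_APPROX_NONE)
for c in cs:
    if cv2.contourArea(c)<800: continue
    P=np.array([onz(im,u,v,5)[:2] for u,v in c[:,0]]).astype(np.float32); print([np.round(e,1) for e in cv2.minAreaRect(P)])
```

```text
[ 13   6  11  17 116] [243.2 178.9]
84 [416.2  79.5  84. ]
110 [418.8  74.1 110. ]
128 [420.6  70.4 128. ]
cup [447.4  64.9  42. ]
[470.9  78.7  42. ]
[423.8  51.2  42. ]
[460.5  41.5  42. ]
[array([395.8, 355.3]), array([ 87.2, 129.4]), np.float64(3.6)]
[array([396. , 190.3]), array([ 87.2, 127.1]), np.float64(5.1)]
[array([509.2, 200.8]), array([127.2,  87.1]), np.float64(83.9)]
```

View pics/dip.png

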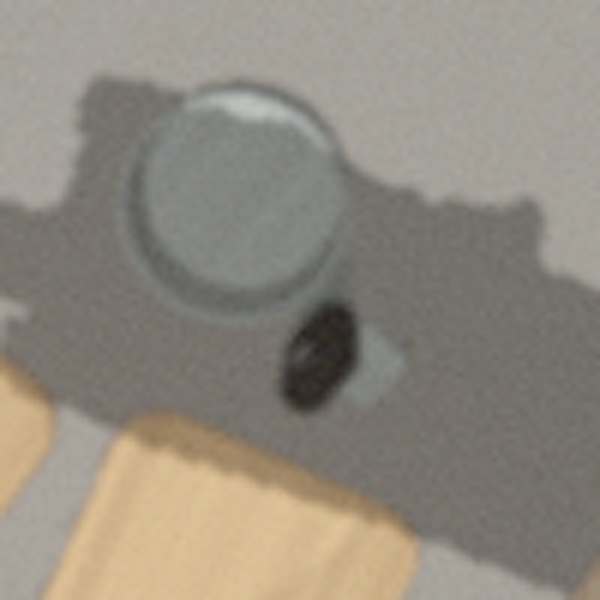

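Run:
```python
from h import *
np.set_printoptions(precision=1,suppress=True)
im=load("w5")
print("hook",onz(im,252.5,180.8,82),"cup",onz(im,229.7,152.8,42))
# predicted silhouettes for dipper at (cx,cy,a)
for cx,cy,a in[(447.5,65,161),(447.5,65,158),(447.5,65,164)]:
    n=np.array([np.cos(np.radians(a)),np.sin(np.radians(a))]);t=np.array([-n[1],n[0]])
    f=lambda x,y,z:(np.array(proj(im,[*(np.array([cx,cy])+n*x+t*y),z]))-[190,120])*6
    print(a,"grip top c",f(30,0,128),"grip top +-y",f(30,9,128),f(30,-9,128),"grip bot",f(30,9,84),f(30,-9,84),"hook outer corners",f(50,8,82),f(50,-8,82))
plan(418.5,75,130,np.radians(-19))
```

```text
hook [404.  76.  82.] cup [447.9  64.9  42. ]
161 grip top c [314.6 375.5] grip top +-y [349.3 346.3] [280.2 404.4] grip bot [349.6 302. ] [287.8 354.2] hook outer corners [404.8 370.1] [350.3 415.4]
158 grip top c [308.4 380.4] grip top +-y [344.7 353.1] [272.5 407.5] grip bot [345.4 308.1] [281. 357.] hook outer corners [396.8 378.7] [340.  421.1]
164 grip top c [320.5 370.3] grip top +-y [353.7 339.3] [287.6 400.9] grip bot [353.4 295.7] [294.5 351.1] hook outer corners [412.3 361. ] [360.2 409.1]
t9.6 pos [420.8  57.5 327.6] yaw -1.045 F [-0.3 -1.1 -0.1] w 85.5 turn [  0.1  -0.  -40.9] then shift mm [ -7.9 -15.8 197.6] norm 198
```

```bash
python3 -m handwheel '[[[0,0,-6.95],[0,0,0],0],[[0,0,-6.95],[0,0,0],0],[[0,0,-6.95],[0,0,0],0],[[0,0,-6.95],[0,0,0],0],[[0,0,-6.95],[0,0,0],0]]' >/dev/null
python3 -m handwheel '[[[0,0,-6.95],[-0.008,-0.016,0.02],0],[[0,0,0],[0,0,0.03],0],[[0,0,0],[0,0,0.03],0],[[0,0,0],[0,0,0.03],0],[[0,0,0],[0,0,0],0]]' >/dev/null
python3 -m handwheel '[[[0,0,0],[0,0,0],0],[[0,0,0],[0,0,0],0]]' >/dev/null
python3 - <<'E'
from h import *
plan(418.5,75,130); im=grab('wrist','w6')
px=im["pixels"]; cv2.imwrite("pics/dip2.png",cv2.resize(px[:,120:390,::-1],None,fx=1.5,fy=1.5)[:560])
print(proj(im,[448,65,42]),proj(im,[418.5,75,128]))
E
```

```text
t10.6 pos [421.   76.5 219.1] yaw -0.316 F [ 0.5  0.4 -0.1] w 85.7 turn [-0.03 -0.09  0.  ] then shift mm [-1.9  2.2 89.1] norm 89
(np.float64(251.0857830352701), np.float64(146.99231535590653)) (np.float64(251.35174376375224), np.float64(198.02429314819088))
```

View pics/dip2.png

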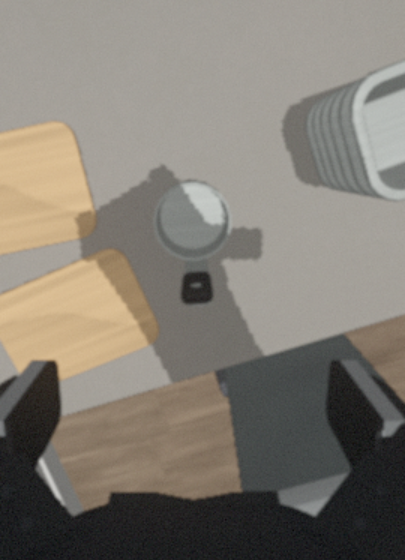

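Run:
```python
from h import *
np.set_printoptions(precision=1,suppress=True)
im=load("w6"); px=im["pixels"]
sub=px[170:210,225:275]; m=(sub.max(2)<60).astype(np.uint8); n,l,st,c=cv2.connectedComponentsWithStats(m); i=1+np.argmax(st[1:,4]); x,y,w,h,a=st[i]; print(x+225,y+170,w,h)
u=x+225+w/2-.5; v0=y+170; v1=y+170+h-1
print("grip back edge bottom(z84,x25?)",onz(im,u,v0,84),"front top(x35,z128)",onz(im,u,v1,128))
g=cv2.cvtColor(px,cv2.COLOR_RGB2GRAY)
c=cv2.HoughCircles(g[100:190,200:300],cv2.HOUGH_GRADIENT,1,50,param1=60,param2=12,minRadius=20,maxRadius=32); print(c)
for q in (c[0] if c is not None else []): print(onz(im,q[0]+200,q[1]+100,42), q[2])
```

```text
241 182 20 20
grip back edge bottom(z84,x25?) [421.4  74.5  84. ] front top(x35,z128) [416.3  76.4 128. ]
[[[48.5 45.5 25.2]]]
[450.4  67.1  42. ] 25.2
```

```bash
python3 -m handwheel '[[[0,0,0],[-0.0014,0.002,0.02],0],[[0,0,0],[0,0,0.03],0],[[0,0,0],[0,0,0.03],0],[[0,0,0],[0,0,0.02],0],[[0,0,0],[0,0,0.015],0]]' >/dev/null
python3 -m handwheel '[[[0,0,0],[0,0,0.01],0],[[0,0,0],[0,0,0.004],0],[[0,0,0],[0,0,0],0],[[0,0,0],[0,0,0],0]]' 
python3 -c "
from h import *
plan(419,75,90)"
python3 -m handwheel '[[[0,0,0],[0,0,0],0.5],[[0,0,0],[0,0,0],0.7],[[0,0,0],[0,0,0],1],[[0,0,0],[0,0,0],1],[[0,0,0],[0,0,0],1]]' >/dev/null
python3 -m handwheel '[[[0,0,0],[0,0,0],1],[[0,0,0],[0,0,0],1],[[0,0,0],[0,0,0],1],[[0,0,0],[0,0,0],1]]'
```

```text
clock: 11.42
eef_pos: [419.0, 76.1, 90.0]
tool_rot: [-3.14, -0.002, -0.314]
force: [-0.4, 0.4, 0.3]
width: 85.5
gripper_force: 0.0
t11.4 pos [419.   76.1  90. ] yaw -0.314 F [-0.4  0.4  0.3] w 85.5 turn [-0.07 -0.11  0.  ] then shift mm [0.3 1.1 0. ] norm 1
clock: 12.17
eef_pos: [417.9, 76.1, 89.3]
tool_rot: [-3.141, -0.0, -0.313]
force: [-1.7, 0.1, 5.4]
width: 17.3
gripper_force: 58.4
```

```bash
python3 -m handwheel '[[[0,0,0],[0,0,-0.01],1],[[0,0,0],[0,0,-0.03],1],[[0,0,0],[0,0,-0.035],1],[[0,0,0],[0,0,-0.04],1],[[0,0,0],[0,0,-0.04],1]]' >/dev/null
python3 -m handwheel '[[[0,0,0],[0,0,-0.02],1],[[0,0,0],[0.0108,0.0368,0],1],[[0,0,0],[0.0108,0.0368,0],1],[[0,0,0],[0.0108,0.0368,0],1],[[0,0,0],[0.0108,0.0368,0],1]]' >/dev/null
python3 -m handwheel '[[[0,0,0],[0.0108,0.0368,0],1],[[0,0,0],[0.0108,0.0368,0],1],[[0,0,0],[0.0108,0.0368,0],1],[[0,0,0],[0.0108,0.0368,0],1],[[0,0,0],[0.0108,0.0368,0],1]]' >/dev/null
python3 -m handwheel '[[[0,0,0],[0,0,0],1],[[0,0,0],[0,0,0],1],[[0,0,0],[0,0,0],1],[[0,0,0],[0,0,0],1]]'
python3 - <<'E'
from h import *
plan(408.1,-269.2,155); im=grab('wrist','w7')
cv2.imwrite("pics/v7.png",cv2.resize(im["pixels"][60:320,100:400,::-1],None,fx=2,fy=2))
E
```

```text
clock: 13.75
eef_pos: [408.1, -267.3, 263.6]
tool_rot: [-3.14, 0.001, -0.311]
force: [0.5, 0.4, -1.4]
width: 17.0
gripper_force: 59.3
t13.8 pos [ 408.1 -267.3  263.6] yaw -0.311 F [ 0.5  0.4 -1.4] w 17.0 turn [-0.07  0.08 -0.  ] then shift mm [  0.5   1.8 108.6] norm 109
```

View pics/v7.png

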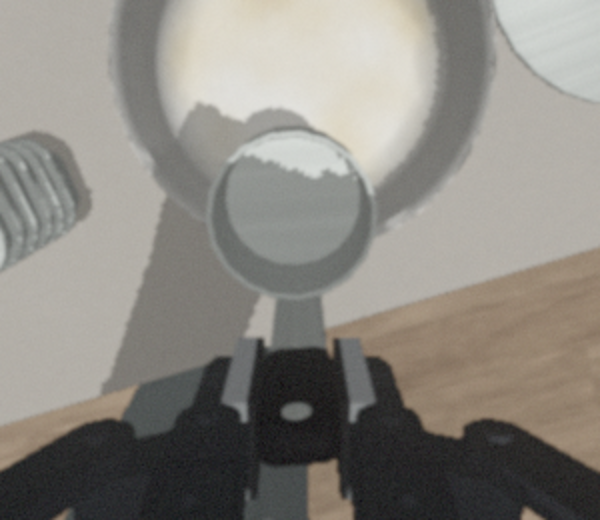

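Run:
```python
from h import *
np.set_printoptions(precision=1,suppress=True)
im=load("w7")
c=onz(im,245.8,166,216.3); e=[onz(im,*p,216.3) for p in((203.5,166),(288,166),(245.8,123.5),(245.8,209))]
print("cup",c,"diam",np.linalg.norm(e[0]-e[1]),np.linalg.norm(e[2]-e[3]))
s=np.array([408.1,-267.3]);n=np.array([-np.cos(.311),np.sin(.311)]);t=np.array([-n[1],n[0]])
d=c[:2]-s; print("cup in n,t rel tcp",d@n,d@t)
```

```text
cup [ 439.7 -275.5  216.3] diam 54.47022850303413 55.97228752533594
cup in n,t rel tcp -32.57306528897277 -1.9082357464004003
```

```bash
python3 -m handwheel '[[[0,0,0],[-0.0009,0.002,0.02],1],[[0,0,0],[0,0,0.03],1],[[0,0,0],[0,0,0.03],1],[[0,0,0],[0,0,0.025],1],[[0,0,0],[0,0,0.013],1]]' >/dev/null
python3 -m handwheel '[[[0,0,0],[0,0,0],1],[[0,0,0],[0,0,0],1],[[0,0,0],[0,0,0],1]]'
python3 - <<'E'
from h import *
plan(406.6,-268.9,110.5); im=grab('wrist','w8'); s=grab('side','sd8')
cv2.imwrite("pics/v8.png",np.hstack([cv2.resize(im["pixels"][100:300,150:350,::-1],(400,400)),cv2.resize(s["pixels"][130:230,270:370,::-1],(400,400))]))
E
```

```text
clock: 14.47
eef_pos: [407.7, -270.5, 147.0]
tool_rot: [3.141, -0.002, -0.312]
force: [0.8, -1.0, -1.4]
width: 17.1
gripper_force: 59.3
t14.5 pos [ 407.7 -270.5  147. ] yaw -0.312 F [ 0.8 -1.  -1.4] w 17.1 turn [ 0.01 -0.11 -0.  ] then shift mm [-1.5 -1.2 36.5] norm 37
```

View pics/v8.png

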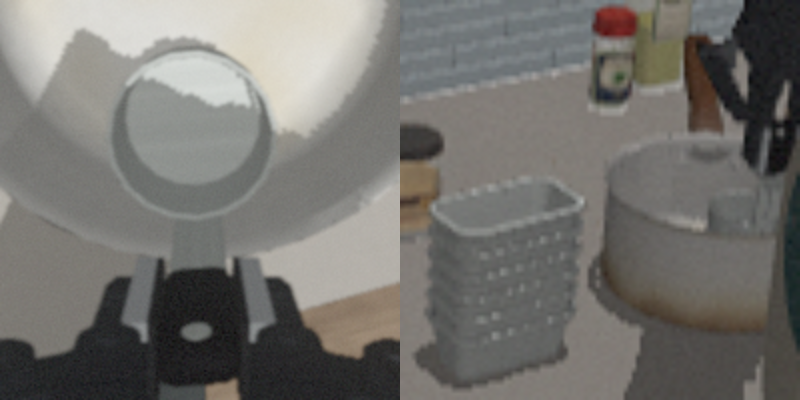

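```bash
python3 -m handwheel '[[[0,0,0],[-0.0015,0,0],1],[[0,0,0],[0,0,0.008],1],[[0,0,0],[0,0,0.008],1],[[0,0,0],[0,0,0],1],[[0,0,0],[0,0,0],1]]' 
python3 -m handwheel '[[[0,0,0],[0,0,0.006],1],[[0,0,0],[0,0,0.006],1],[[0,0,0],[0,0,0],1],[[0,0,0],[0,0,0],1]]'
```

```text
clock: 14.98
eef_pos: [404.7, -269.9, 129.3]
tool_rot: [-3.141, 0.002, -0.314]
force: [0.0, -0.2, -2.6]
width: 17.1
gripper_force: 59.3
clock: 15.32
eef_pos: [405.0, -270.0, 117.5]
tool_rot: [-3.141, 0.001, -0.314]
force: [0.2, -0.9, -1.4]
width: 17.3
gripper_force: 59.3
```

```bash
python3 -m handwheel '[[[0,0,0],[0,0,0.003],1],[[0,0,0],[0,0,0.002],1],[[0,0,0],[0,0,0],1],[[0,0,0],[0,0,0],1]]' 
python3 -m handwheel '[[[0,0,0],[0,0,0.0015],1],[[0,0,0],[0,0,0],1],[[0,0,0],[0,0,0],1]]'
python3 -m handwheel '[[[0,0,0],[0,0,0.0015],1],[[0,0,0],[0,0,0],1],[[0,0,0],[0,0,0],1]]'
```

```text
clock: 15.65
eef_pos: [405.3, -270.2, 112.9]
tool_rot: [-3.142, 0.0, -0.314]
force: [-0.4, -0.6, -0.9]
width: 17.4
gripper_force: 59.3
clock: 15.9
eef_pos: [405.3, -270.2, 111.5]
tool_rot: [-3.142, 0.0, -0.314]
force: [-0.1, -0.5, -1.0]
width: 17.3
gripper_force: 59.3
clock: 16.15
eef_pos: [405.5, -270.3, 110.3]
tool_rot: [3.142, -0.001, -0.313]
force: [-0.3, 0.5, 2.4]
width: 17.3
gripper_force: 59.9
```

```bash
python3 -m handwheel '[[[0,0,0],[0,0,0],0.6],[[0,0,0],[0,0,0],0.3],[[0,0,0],[0,0,0],0],[[0,0,0],[0,0,0],0],[[0,0,0],[0,0,0],0]]'
python3 -m handwheel '[[[0,0,0],[0,0,-0.01],0],[[0,0,0],[0,0,-0.03],0],[[0,0,0],[0,0,-0.04],0],[[0,0,0],[0,0,-0.04],0],[[0,0,0],[0,0,-0.04],0]]' >/dev/null
python3 -m handwheel '[[[0,0,0],[0,0,-0.04],0],[[0,0,0],[0,0,-0.02],0],[[0,0,0],[0,0,0],0],[[0,0,0],[0,0,0],0]]'
python3 - <<'E'
from h import *
np.set_printoptions(precision=1,suppress=True)
plan(468.5,-80,330,np.radians(91)); im=grab('wrist','w9'); s=grab('side','sd9')
g=cv2.cvtColor(im["pixels"],cv2.COLOR_RGB2GRAY)
# predicted positions if hung: r cup=52.. 
n=np.array([-np.cos(.314),np.sin(.314)])
c=np.array([487,-294.8])+n*52.5
print("pred cup px",proj(im,[*c,63]))
u,v=map(int,proj(im,[*c,63]))
h=cv2.HoughCircles(g[v-45:v+45,u-45:u+45],cv2.HOUGH_GRADIENT,1,50,param1=60,param2=12,minRadius=18,maxRadius=32); print(h)
for q in h[0]: 
    p=onz(im,q[0]+u-45,q[1]+v-45,63); print("cup",p,"dist from pan mid",np.hypot(p[0]-487,p[1]+294.8))
E
```

```text
clock: 16.57
eef_pos: [405.3, -270.2, 110.0]
tool_rot: [3.142, -0.0, -0.314]
force: [-0.2, 0.3, 0.8]
width: 76.5
gripper_force: 0.0
clock: 17.32
eef_pos: [405.6, -270.4, 331.7]
tool_rot: [3.141, -0.003, -0.313]
force: [-1.0, 1.0, -0.2]
width: 85.5
gripper_force: 0.0
t17.3 pos [ 405.6 -270.4  331.7] yaw -0.313 F [-1.   1.  -0.2] w 85.5 turn [   0.2   -0.1 -109. ] then shift mm [189.2  66.3   1.7] norm 201
pred cup px (np.float64(247.09558959727684), np.float64(136.73764290883202))
[[[42.5 46.5 18.5]]]
cup [ 437.2 -274.9   63. ] dist from pan mid 53.64743690671738
```

```bash
python3 -m handwheel '[[[0,0,-6.8],[0,0,0],0],[[0,0,-6.8],[0,0,0],0],[[0,0,-6.8],[0,0,0],0],[[0,0,-6.8],[0,0,0],0],[[0,0,-6.8],[0,0,0],0]]' >/dev/null
python3 -m handwheel '[[[0,0,-6.8],[0,0,0],0],[[0,0,-6.8],[0,0,0],0],[[0,0,-6.8],[0,0,0],0],[[0,0,-6.8],[0,0,0],0],[[0,0,-6.8],[0,0,0],0]]' >/dev/null
python3 -m handwheel '[[[0,0,-6.8],[0,0,0],0],[[0,0,-6.8],[0,0,0],0],[[0,0,-6.8],[0,0,0],0],[[0,0,-6.8],[0,0,0],0],[[0,0,-6.8],[0,0,0],0]]' >/dev/null
python3 -m handwheel '[[[0,0,-6.8],[0,0,0],0],[[0,0,0],[0.0378,0.0133,0],0],[[0,0,0],[0.0378,0.0133,0],0],[[0,0,0],[0.0378,0.0133,0],0],[[0,0,0],[0.0378,0.0133,0],0]]' >/dev/null
python3 -m handwheel '[[[0,0,0],[0.0378,0.0133,0],0],[[0,0,0],[0,0,0],0],[[0,0,0],[0,0,0],0],[[0,0,0],[0,0,0],0]]'
python3 - <<'E'
from h import *
np.set_printoptions(precision=1,suppress=True)
plan(468.5,-80,330,np.radians(91)); im=grab('wrist','w10')
px=im["pixels"]
print([np.round(proj(im,[468.5+a*32,-80+b*56,132]),0) for a,b in((1,1),(1,-1),(-1,-1),(-1,1))])
cv2.imwrite("pics/v10.png",px[:,:,::-1])
E
```

```text
clock: 19.42
eef_pos: [468.1, -80.7, 328.7]
tool_rot: [-3.138, 0.0, 1.586]
force: [-1.3, 0.1, -0.0]
width: 85.8
gripper_force: 0.0
t19.4 pos [468.1 -80.7 328.7] yaw 1.586 F [-1.3  0.1 -0. ] w 85.8 turn [-0.2  0.  -0.1] then shift mm [ 0.7  0.4 -1.3] norm 2
[array([279., 120.]), array([275., 215.]), array([222., 214.]), array([221., 119.])]
```

View pics/v10.png

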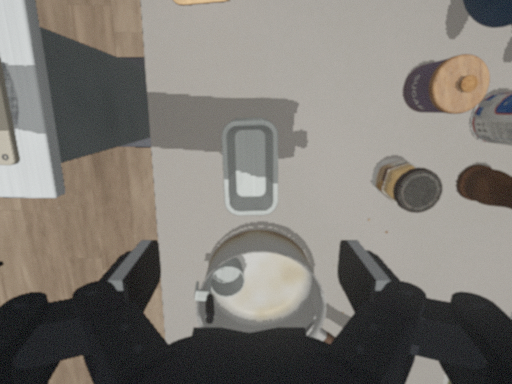

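```bash
python3 -m handwheel '[[[0,0,0],[0.0007,0.0004,0.03],0],[[0,0,0],[0,0,0.038],0],[[0,0,0],[0,0,0.038],0],[[0,0,0],[0,0,0.038],0],[[0,0,0],[0,0,0.035],0]]' >/dev/null
python3 -m handwheel '[[[0,0,0],[0,0,0.02],0],[[0,0,0],[0,0,0.015],0],[[0,0,0],[0,0,0],0],[[0,0,0],[0,0,0],0],[[0,0,0],[0,0,0],0]]'
python3 -c "
from h import *
plan(468.5,-80,114.5)
s=grab('side','sA'); s=grab('scene','cA')"
```

```text
clock: 20.3
eef_pos: [469.8, -80.5, 116.7]
tool_rot: [3.141, 0.0, 1.584]
force: [0.4, -0.3, 0.5]
width: 85.0
gripper_force: 0.0
t20.3 pos [469.8 -80.5 116.7] yaw 1.584 F [ 0.4 -0.3  0.5] w 85.0 turn [0.05 0.03 0.  ] then shift mm [ 0.5 -1.3  2.2] norm 3
```

```bash
python3 -m handwheel '[[[0,0,0],[0,-0.001,0.002],0],[[0,0,0],[0,0,0],0.15],[[0,0,0],[0,0,0],0.25],[[0,0,0],[0,0,0],0.4],[[0,0,0],[0,0,0],0.4]]' 
python3 -m handwheel '[[[0,0,0],[0,0,0],0.4],[[0,0,0],[0,0,0],0.4],[[0,0,0],[0,0,0],0.4],[[0,0,0],[0,0,0],0.4]]' 
python3 -m handwheel '[[[0,0,0],[0,0,-0.003],0.4],[[0,0,0],[0,0,-0.005],0.4],[[0,0,0],[0,0,-0.007],0.4],[[0,0,0],[0,0,-0.007],0.4],[[0,0,0],[0,0,-0.005],0.4]]' 
python3 -m handwheel '[[[0,0,0],[0,0,0],0.4],[[0,0,0],[0,0,0],0.4],[[0,0,0],[0,0,0],0.4]]' 
python3 -c "
from h import *
s=grab('side','sB'); s=grab('scene','cB')"
```

```text
clock: 20.82
eef_pos: [469.0, -79.7, 114.8]
tool_rot: [3.14, 0.0, 1.586]
force: [-0.9, -0.2, 5.2]
width: 61.8
gripper_force: 63.7
clock: 21.15
eef_pos: [469.0, -79.6, 114.8]
tool_rot: [3.14, 0.0, 1.586]
force: [-0.8, 0.1, 5.4]
width: 61.6
gripper_force: 63.7
clock: 21.57
eef_pos: [468.6, -79.6, 142.0]
tool_rot: [3.141, 0.0, 1.585]
force: [0.6, -0.6, -0.5]
width: 62.0
gripper_force: 65.3
clock: 21.82
eef_pos: [468.3, -79.6, 141.0]
tool_rot: [-3.141, -0.0, 1.585]
force: [-0.2, 0.2, -1.4]
width: 61.6
gripper_force: 65.3
```

```bash
for i in 1 2 3; do python3 -m handwheel '[[[0,0,0],[0,0,0],0.4],[[0,0,0],[0,0,0],0.4]]' | grep force:; done
python3 - <<'E'
from h import *
np.set_printoptions(precision=1,suppress=True,linewidth=200)
for t in("s","c"):
    a,b=load(t+"0" if 0 else t+"A"),load(t+"B")
    # column profile at the stack's near vertical face: project face point mid near corner
    for z in (132,114,96,78,60,42,24): pass
    P=[proj(a,[436.5,-80,z]) for z in range(0,160,3)]
    f=lambda im:[int(np.mean(im["pixels"][int(round(v)),int(round(u))-2:int(round(u))+3,:])) for u,v in P]
    print(t,list(range(0,160,3)));print(f(a));print(f(b))
E
```

```text
force: [-0.2, 0.2, -1.1]
gripper_force: 65.3
force: [-0.6, -0.0, -1.0]
gripper_force: 65.3
force: [0.7, -1.2, -1.3]
gripper_force: 65.3
s [0, 3, 6, 9, 12, 15, 18, 21, 24, 27, 30, 33, 36, 39, 42, 45, 48, 51, 54, 57, 60, 63, 66, 69, 72, 75, 78, 81, 84, 87, 90, 93, 96, 99, 102, 105, 108, 111, 114, 117, 120, 123, 126, 129, 132, 135, 138, 141, 144, 147, 150, 153, 156, 159]
[77, 79, 78, 85, 95, 100, 100, 100, 99, 100, 99, 100, 101, 100, 102, 98, 96, 99, 100, 100, 101, 101, 96, 100, 100, 103, 99, 99, 95, 99, 99, 99, 102, 97, 99, 99, 99, 100, 101, 99, 97, 102, 93, 82, 80, 83, 91, 92, 70, 70, 71, 75, 77, 69]
[77, 78, 79, 85, 94, 99, 99, 99, 101, 101, 101, 98, 100, 99, 102, 99, 96, 100, 99, 99, 102, 99, 96, 100, 100, 102, 99, 99, 98, 99, 98, 100, 99, 98, 98, 100, 100, 99, 102, 100, 101, 103, 101, 98, 98, 100, 100, 103, 100, 100, 78, 43, 49, 47]
c [0, 3, 6, 9, 12, 15, 18, 21, 24, 27, 30, 33, 36, 39, 42, 45, 48, 51, 54, 57, 60, 63, 66, 69, 72, 75, 78, 81, 84, 87, 90, 93, 96, 99, 102, 105, 108, 111, 114, 117, 120, 123, 126, 129, 132, 135, 138, 141, 144, 147, 150, 153, 156, 159]
[93, 94, 95, 95, 98, 100, 104, 106, 106, 107, 107, 110, 112, 113, 113, 113, 111, 110, 111, 113, 113, 113, 110, 110, 111, 113, 113, 113, 111, 110, 111, 114, 114, 112, 112, 109, 110, 111, 110, 105, 92, 90, 92, 92, 92, 92, 98, 108, 96, 90, 77, 68, 65, 64]
[93, 93, 94, 94, 97, 99, 103, 106, 106, 107, 108, 109, 111, 112, 112, 112, 111, 109, 111, 112, 112, 112, 110, 109, 110, 112, 112, 112, 110, 109, 111, 112, 113, 111, 111, 109, 110, 112, 113, 113, 112, 110, 108, 106, 106, 106, 103, 94, 73, 58, 54, 56, 58, 59]
```

```bash
cat > mats.py <<'E'
from h import *
im=grab("scene","m"); px=im["pixels"]; hsv=cv2.cvtColor(px,cv2.COLOR_RGB2HSV)
m=((hsv[...,0]>8)&(hsv[...,0]<24)&(hsv[...,1]>95)&(hsv[...,2]>140)).astype(np.uint8)*255
m=cv2.morphologyEx(m,cv2.MORPH_OPEN,np.ones((3,3)))
cs,_=cv2.findContours(m,cv2.RETR_EXTERNAL,cv2.CHAIN_APPROX_NONE)
for c in cs:
    P=np.array([onz(im,u,v,5)[:2] for u,v in c[:,0]]).astype(np.float32)
    (x,y),wh,a=cv2.minAreaRect(P)
    if cv2.contourArea(c)>300 and x<650: print("mat",round(x+2.6,1),round(y-3.6,1),np.round(wh,0),round(a,1))
E
python3 -m handwheel '[[[0,0,0],[0,0,-0.02],0.4],[[0,0,0],[0.0200,0.004,-0.01],0.4],[[0,0,0],[0.0400,0.004,0],0.4],[[0,0,0],[0.0400,0.004,0],0.4],[[0,0,0],[0.0400,0.004,0],0.4]]' >/dev/null
python3 -m handwheel '[[[0,0,0],[0.0400,0.004,0],0.4],[[0,0,0],[0.0400,0.004,0],0.4],[[0,0,0],[0.0400,0.004,0],0.4],[[0,0,0],[0.0400,0.004,0],0.4],[[0,0,0],[0.0400,0.004,0],0.4]]' >/dev/null
python3 -m handwheel '[[[0,0,0],[0.0400,0.004,0],0.4],[[0,0,0],[0.0400,0.004,0],0.4],[[0,0,0],[0.0200,0,0],0.4],[[0,0,0],[0,0,0],0.4],[[0,0,0],[0,0,0],0.4]]'
python3 -c "
import mats
mats.plan(506.3,361.4,30)"
```

```text
clock: 23.67
eef_pos: [505.0, 362.4, 170.5]
tool_rot: [-3.141, 0.0, 1.588]
force: [-0.3, -1.2, -0.9]
width: 61.7
gripper_force: 66.0
mat 396.2 355.8 [ 91. 128.] 3.6
mat 396.8 189.3 [ 89. 127.] 4.1
mat 535.1 351.3 [133.  56.] 64.4
mat 509.2 200.5 [129.  90.] 83.4
t23.7 pos [505.6 360.2 170.5] yaw 1.586 F [-0.4 -0.8 -1.1] w 61.9 turn [-0.05  0.1  -0.  ] then shift mm [  1.2   0.7 140.5] norm 140
```

```bash
python3 -m handwheel '[[[0,0,0],[0.0005,0.0005,0.03],0.4],[[0,0,0],[0,0,0.035],0.4],[[0,0,0],[0,0,0.035],0.4],[[0,0,0],[0,0,0.025],0.4],[[0,0,0],[0,0,0.01],0.4]]' >/dev/null
python3 -m handwheel '[[[0,0,0],[0,0,0.002],0.4],[[0,0,0],[0,0,0],0.4],[[0,0,0],[0,0,0],0.4]]'
python3 -m handwheel '[[[0,0,0],[0,0,0.002],0.4],[[0,0,0],[0,0,0],0.4],[[0,0,0],[0,0,0],0.4]]'
```

```text
clock: 24.38
eef_pos: [507.9, 361.8, 35.8]
tool_rot: [3.139, -0.002, 1.584]
force: [-0.8, 0.2, -1.0]
width: 61.7
gripper_force: 66.0
clock: 24.63
eef_pos: [507.1, 361.9, 33.1]
tool_rot: [3.14, -0.001, 1.585]
force: [-0.3, 0.9, -1.6]
width: 61.8
gripper_force: 66.0
```

```bash
python3 -m handwheel '[[[0,0,0],[0,0,0.002],0.4],[[0,0,0],[0,0,0],0.4],[[0,0,0],[0,0,0],0.4]]'
python3 -m handwheel '[[[0,0,0],[0,0,0.0015],0.4],[[0,0,0],[0,0,0],0.4],[[0,0,0],[0,0,0],0.4]]'
```

```text
clock: 24.88
eef_pos: [506.6, 361.7, 30.2]
tool_rot: [3.141, -0.0, 1.585]
force: [-0.5, -0.2, 1.4]
width: 62.1
gripper_force: 66.1
clock: 25.13
eef_pos: [506.6, 361.7, 30.2]
tool_rot: [3.141, -0.0, 1.585]
force: [-2.7, -2.5, 11.3]
width: 62.2
gripper_force: 67.1
```

```bash
python3 -m handwheel '[[[0,0,0],[0,0,0],0.2],[[0,0,0],[0,0,0],0],[[0,0,0],[0,0,0],0],[[0,0,0],[0,0,0],0],[[0,0,0],[0,0,-0.01],0]]'
python3 -m handwheel '[[[0,0,0],[0,0,-0.03],0],[[0,0,0],[0,0,-0.04],0],[[0,0,0],[0,0,-0.04],0],[[0,0,0],[0,0,-0.04],0],[[0,0,0],[-0.01,0,-0.02],0]]' >/dev/null
python3 -m handwheel '[[[0,0,0],[-0.0400,-0.004,0],0],[[0,0,0],[-0.0400,-0.004,0],0],[[0,0,0],[-0.0400,-0.004,0],0],[[0,0,0],[-0.0400,-0.004,0],0],[[0,0,0],[-0.0400,-0.004,0],0]]' >/dev/null
python3 -m handwheel '[[[0,0,0],[-0.0400,-0.004,0],0],[[0,0,0],[-0.0400,-0.004,0],0],[[0,0,0],[-0.0400,-0.004,0],0],[[0,0,0],[-0.0400,-0.004,0],0],[[0,0,0],[-0.0400,-0.004,0],0]]' >/dev/null
python3 -m handwheel '[[[0,0,0],[-0.031,0,0],0],[[0,0,0],[0,0,0],0],[[0,0,0],[0,0,0],0],[[0,0,0],[0,0,0],0]]'
cat > tin.py <<'E'
from h import *
import sys
x,y,zr=map(float,sys.argv[1:4])
# rim outer edges: radial-style search along own x and y lines at height zr (bright rim), midpoint of outer edges
im=grab("wrist","t"); g=cv2.GaussianBlur(cv2.cvtColor(im["pixels"],cv2.COLOR_RGB2GRAY),(3,3),0).astype(np.float32)
hsv=im["pixels"].astype(int); f=cv2.GaussianBlur((hsv[...,2]-hsv[...,0]).astype(np.float32),(5,5),0)
def edge(dx,dy,ox,oy,rng):
    rs=np.arange(*rng,0.5); v=[]
    for r in rs:
        u,w=proj(im,[x+ox+dx*r,y+oy+dy*r,zr-2]); v.append(cv2.getRectSubPix(f,(1,1),(float(u),float(w)))[0,0])
    d=-np.gradient(cv2.GaussianBlur(np.array(v,np.float32).reshape(-1,1),(1,5),0).ravel()); i=np.argmax(d); return rs[i],d[i]
R_=lambda L:np.median([e[0] for e in L])
xp=R_([edge(1,0,0,o,(20,46)) for o in range(-35,36,7)]);xm=R_([edge(-1,0,0,o,(20,46)) for o in range(-35,36,7)])
yp=R_([edge(0,1,o,0,(42,70)) for o in range(-18,19,6)]);ym=R_([edge(0,-1,o,0,(42,70)) for o in range(-18,19,6)])
print("edges",xp,xm,yp,ym,"centre",x+(xp-xm)/2,y+(yp-ym)/2,"size",xp+xm,yp+ym)
plan(x+(xp-xm)/2,y+(yp-ym)/2,zr-17.5)
E
python3 tin.py 468.5 -80 114
```

```text
clock: 25.55
eef_pos: [505.2, 360.6, 36.9]
tool_rot: [-3.139, 0.002, 1.586]
force: [-0.5, 0.0, -1.0]
width: 85.6
gripper_force: 0.0
clock: 27.13
eef_pos: [473.1, -79.4, 209.0]
tool_rot: [3.141, -0.001, 1.586]
force: [-0.8, 0.1, -0.3]
width: 85.5
gripper_force: 0.0
edges 32.0 31.5 59.0 67.0 centre 468.75 -84.0 size 63.5 126.0
t27.2 pos [473.1 -78.7 208.9] yaw 1.587 F [-0.7  0.7 -0.2] w 85.3 turn [ 0.03 -0.04 -0.  ] then shift mm [ -5.3  -4.5 112.4] norm 113
```

```bash
python3 -m handwheel '[[[0,0,0],[-0.0005,-0.0044,0.02],0],[[0,0,0],[0,0,0.03],0],[[0,0,0],[0,0,0.03],0],[[0,0,0],[0,0,0.022],0],[[0,0,0],[0,0,0.01],0]]' >/dev/null
python3 -m handwheel '[[[0,0,0],[0,0,0],0],[[0,0,0],[0,0,0],0],[[0,0,0],[0,0,0],0]]'
```

```text
clock: 27.85
eef_pos: [469.4, -79.6, 97.3]
tool_rot: [3.14, -0.0, 1.587]
force: [-0.4, 0.5, 0.6]
width: 85.1
gripper_force: 0.0
```

```bash
python3 -m handwheel '[[[0,0,0],[0,0,0.001],0.1],[[0,0,0],[0,0,0],0.2],[[0,0,0],[0,0,0],0.4],[[0,0,0],[0,0,0],0.4],[[0,0,0],[0,0,0],0.4]]' >/dev/null
python3 -m handwheel '[[[0,0,0],[0,0,0],0.4],[[0,0,0],[0,0,0],0.4],[[0,0,0],[0,0,0],0.4],[[0,0,0],[0,0,0],0.4]]' 
python3 -m handwheel '[[[0,0,0],[0,0,-0.003],0.4],[[0,0,0],[0,0,-0.005],0.4],[[0,0,0],[0,0,-0.007],0.4],[[0,0,0],[0,0,-0.007],0.4],[[0,0,0],[0,0,-0.005],0.4]]' 
for i in 1 2 3 4; do python3 -m handwheel '[[[0,0,0],[0,0,0],0.4],[[0,0,0],[0,0,0],0.4]]' | egrep "eef|force:|width"; done
python3 mats.py
```

```text
clock: 28.6
eef_pos: [469.1, -80.5, 96.6]
tool_rot: [3.14, 0.0, 1.586]
force: [-1.2, 0.5, 6.1]
width: 62.0
gripper_force: 63.6
clock: 29.02
eef_pos: [468.8, -80.6, 123.6]
tool_rot: [3.141, 0.0, 1.585]
force: [1.3, -0.3, -0.4]
width: 62.2
gripper_force: 65.4
eef_pos: [468.8, -80.7, 123.0]
force: [-0.2, -0.3, -1.4]
width: 61.8
gripper_force: 65.4
eef_pos: [468.3, -80.5, 122.3]
force: [0.5, -0.2, -0.9]
width: 61.9
gripper_force: 65.4
eef_pos: [468.3, -80.5, 122.3]
force: [0.5, 0.3, -0.4]
width: 62.0
gripper_force: 65.4
eef_pos: [468.4, -80.5, 122.4]
force: [-0.5, -0.1, -1.6]
width: 62.0
gripper_force: 65.4
mat 396.1 355.1 [ 90. 129.] 2.9
mat 491.1 362.8 [130.  62.] 84.1
mat 396.6 190.6 [ 90. 129.] 5.1
mat 509.2 200.5 [129.  90.] 83.4
```

```bash
python3 -m handwheel '[[[0,0,0],[0,0,-0.02],0.4],[[0,0,0],[0.0200,0,-0.01],0.4],[[0,0,0],[0.0400,0.0064,0],0.4],[[0,0,0],[0.0400,0.0064,0],0.4],[[0,0,0],[0.0400,0.0064,0],0.4]]' >/dev/null
python3 -m handwheel '[[[0,0,0],[0.0400,0.0064,0],0.4],[[0,0,0],[0.0400,0.0064,0],0.4],[[0,0,0],[0.0400,0.0064,0],0.4],[[0,0,0],[0.0200,0.0064,0],0.4],[[0,0,0],[0,0,0],0.4]]' >/dev/null
python3 -m handwheel '[[[0,0,0],[0,0,0],0.4],[[0,0,0],[0,0,0],0.4],[[0,0,0],[0,0,0],0.4]]'
python3 -c "
from h import *
plan(509.2,200.5,30)"
```

```text
clock: 30.82
eef_pos: [509.0, 198.1, 152.3]
tool_rot: [-3.141, 0.001, 1.583]
force: [-0.2, -0.1, -1.4]
width: 61.8
gripper_force: 66.1
t30.8 pos [509.  198.1 152.3] yaw 1.583 F [-0.2 -0.1 -1.4] w 61.8 turn [-0.05  0.08 -0.  ] then shift mm [  2.4   0.3 122.3] norm 122
```

```bash
python3 -m handwheel '[[[0,0,0],[0.002,0,0.03],0.4],[[0,0,0],[0,0,0.035],0.4],[[0,0,0],[0,0,0.03],0.4],[[0,0,0],[0,0,0.015],0.4],[[0,0,0],[0,0,0.008],0.4]]' >/dev/null
python3 -m handwheel '[[[0,0,0],[0,0,0],0.4],[[0,0,0],[0,0,0.002],0.4],[[0,0,0],[0,0,0],0.4],[[0,0,0],[0,0,0],0.4]]'
python3 -m handwheel '[[[0,0,0],[0,0,0.0018],0.4],[[0,0,0],[0,0,0],0.4],[[0,0,0],[0,0,0],0.4]]'
```

```text
clock: 31.57
eef_pos: [510.2, 202.2, 33.8]
tool_rot: [3.139, -0.001, 1.585]
force: [0.7, 0.2, -1.5]
width: 61.9
gripper_force: 66.0
clock: 31.82
eef_pos: [509.4, 202.2, 31.2]
tool_rot: [3.141, -0.0, 1.585]
force: [-0.2, -0.3, -1.1]
width: 61.8
gripper_force: 66.0
```

```bash
python3 -m handwheel '[[[0,0,0],[0,0,0.0015],0.4],[[0,0,0],[0,0,0],0.4],[[0,0,0],[0,0,0],0.4]]'
python3 -m handwheel '[[[0,0,0],[0,0,0],0.2],[[0,0,0],[0,0,0],0],[[0,0,0],[0,0,0],0],[[0,0,0],[0,0,0],0],[[0,0,0],[0,0,-0.01],0]]' >/dev/null
python3 -m handwheel '[[[0,0,0],[0,0,-0.03],0],[[0,0,0],[0,0,-0.04],0],[[0,0,0],[0,0,-0.04],0],[[0,0,0],[-0.002,0,-0.03],0],[[0,0,0],[-0.0400,-0.0063,0],0]]' >/dev/null
python3 -m handwheel '[[[0,0,0],[-0.0400,-0.0063,0],0],[[0,0,0],[-0.0400,-0.0063,0],0],[[0,0,0],[-0.0400,-0.0063,0],0],[[0,0,0],[-0.0400,-0.0063,0],0],[[0,0,0],[-0.0400,-0.0063,0],0]]' >/dev/null
python3 -m handwheel '[[[0,0,0],[-0.0400,-0.0063,0],0],[[0,0,0],[0,0,0],0],[[0,0,0],[0,0,0],0],[[0,0,0],[0,0,0],0]]'
python3 tin.py 468.5 -80 96
```

```text
clock: 32.07
eef_pos: [509.5, 202.3, 29.9]
tool_rot: [3.141, -0.0, 1.585]
force: [-1.1, 0.4, 6.0]
width: 61.9
gripper_force: 66.6
clock: 33.65
eef_pos: [469.4, -80.2, 179.7]
tool_rot: [3.141, -0.0, 1.585]
force: [-0.2, 0.5, -0.4]
width: 85.3
gripper_force: 0.0
edges 32.5 31.0 58.5 56.0 centre 469.25 -78.75 size 63.5 114.5
t33.7 pos [469.6 -79.2 179.6] yaw 1.587 F [0.6 0.4 0.2] w 85.1 turn [ 0.05 -0.04 -0.  ] then shift mm [  0.5  -0.3 101.1] norm 101
```

```bash
python3 -m handwheel '[[[0,0,0],[0,-0.0005,0.02],0],[[0,0,0],[0,0,0.03],0],[[0,0,0],[0,0,0.03],0],[[0,0,0],[0,0,0.015],0],[[0,0,0],[0,0,0.0065],0]]' >/dev/null
python3 -m handwheel '[[[0,0,0],[0,0,0],0],[[0,0,0],[0,0,0],0],[[0,0,0],[0,0,0],0]]'
python3 -m handwheel '[[[0,0,0],[0,0,0],0.1],[[0,0,0],[0,0,0],0.2],[[0,0,0],[0,0,0],0.4],[[0,0,0],[0,0,0],0.4],[[0,0,0],[0,0,0],0.4]]' >/dev/null
python3 -m handwheel '[[[0,0,0],[0,0,0],0.4],[[0,0,0],[0,0,0],0.4],[[0,0,0],[0,0,0],0.4],[[0,0,0],[0,0,0],0.4]]' 
python3 -m handwheel '[[[0,0,0],[0,0,-0.003],0.4],[[0,0,0],[0,0,-0.005],0.4],[[0,0,0],[0,0,-0.007],0.4],[[0,0,0],[0,0,-0.007],0.4],[[0,0,0],[0,0,-0.005],0.4]]' >/dev/null
for i in 1 2 3 4; do python3 -m handwheel '[[[0,0,0],[0,0,0],0.4],[[0,0,0],[0,0,0],0.4]]' | egrep "eef|^force:|width"; done
python3 mats.py
```

```text
clock: 34.37
eef_pos: [469.8, -79.9, 78.8]
tool_rot: [3.139, 0.0, 1.587]
force: [0.0, -0.5, 0.1]
width: 85.4
gripper_force: 0.0
clock: 35.12
eef_pos: [469.2, -80.6, 78.8]
tool_rot: [3.14, 0.0, 1.585]
force: [-1.3, 0.1, 8.4]
width: 61.8
gripper_force: 63.3
eef_pos: [469.0, -80.6, 105.2]
force: [-0.1, -0.8, -1.1]
width: 62.1
eef_pos: [468.5, -80.5, 104.5]
force: [-0.1, -0.1, -1.5]
width: 61.9
eef_pos: [468.5, -80.5, 104.5]
force: [-0.1, -0.8, -0.3]
width: 61.5
eef_pos: [468.7, -80.5, 104.6]
force: [0.7, -0.2, -0.8]
width: 62.1
mat 396.1 354.9 [ 90. 129.] 2.9
mat 491.3 362.8 [130.  62.] 84.1
mat 396.5 190.6 [ 89. 129.] 5.1
mat 494.1 206.3 [135.  77.] 70.5
```

```bash
python3 -m handwheel '[[[0,0,0],[0,0,-0.02],0.4],[[0,0,0],[0.0197,0,-0.02],0.4],[[0,0,0],[0.0397,-0.006,0],0.4],[[0,0,0],[0.0397,-0.006,0],0.4],[[0,0,0],[0.0397,-0.006,0],0.4]]' >/dev/null
python3 -m handwheel '[[[0,0,0],[0.0397,-0.006,0],0.4],[[0,0,0],[0.0397,-0.006,0],0.4],[[0,0,0],[0.0397,-0.006,0],0.4],[[0,0,0],[0.0397,-0.006,0],0.4],[[0,0,0],[0.0397,-0.006,0],0.4]]' >/dev/null
python3 -m handwheel '[[[0,0,0],[0.0397,-0.006,0],0.4],[[0,0,0],[0.0397,-0.006,0],0.4],[[0,0,0],[0.0197,-0.006,0],0.4],[[0,0,0],[0,0,0],0.4],[[0,0,0],[0,0,0],0.4]]' >/dev/null
python3 -m handwheel '[[[0,0,0],[0,0,0],0.4],[[0,0,0],[0,0,0],0.4]]' >/dev/null
python3 -c "
from h import *
plan(396.1,355,30)"
```

```text
t37.7 pos [396.9 353.  144.6] yaw 1.583 F [-0.1 -1.1 -0.5] w 62.0 turn [-0.01  0.08 -0.  ] then shift mm [  2.   -0.8 114.6] norm 115
```

```bash
python3 -m handwheel '[[[0,0,0],[0.001,-0.001,0.03],0.4],[[0,0,0],[0,0,0.035],0.4],[[0,0,0],[0,0,0.025],0.4],[[0,0,0],[0,0,0.013],0.4],[[0,0,0],[0,0,0.008],0.4]]' >/dev/null
python3 -m handwheel '[[[0,0,0],[0,0,0],0.4],[[0,0,0],[0,0,0.0015],0.4],[[0,0,0],[0,0,0],0.4],[[0,0,0],[0,0,0],0.4]]'
python3 -m handwheel '[[[0,0,0],[0,0,0.0015],0.4],[[0,0,0],[0,0,0],0.4],[[0,0,0],[0,0,0],0.4]]'
```

```text
clock: 38.42
eef_pos: [396.1, 356.2, 33.3]
tool_rot: [3.14, -0.001, 1.585]
force: [-0.3, 0.7, -1.5]
width: 61.7
gripper_force: 66.0
clock: 38.67
eef_pos: [395.5, 356.0, 31.1]
tool_rot: [3.141, -0.001, 1.585]
force: [-0.5, 0.3, -1.4]
width: 62.0
gripper_force: 66.1
```

```bash
python3 -m handwheel '[[[0,0,0],[0,0,0.0015],0.4],[[0,0,0],[0,0,0],0.4],[[0,0,0],[0,0,0],0.4]]'
python3 -m handwheel '[[[0,0,0],[0,0,0],0.2],[[0,0,0],[0,0,0],0],[[0,0,0],[0,0,0],0],[[0,0,0],[0,0,0],0],[[0,0,0],[0,0,-0.01],0]]' >/dev/null
python3 -m handwheel '[[[0,0,0],[0,0,-0.03],0],[[0,0,0],[0,0,-0.04],0],[[0,0,0],[0,0,-0.04],0],[[0,0,0],[0,0,-0.02],0],[[0,0,0],[-0.0397,0.0061,0],0]]' >/dev/null
python3 -m handwheel '[[[0,0,0],[-0.0397,0.0061,0],0],[[0,0,0],[-0.0397,0.0061,0],0],[[0,0,0],[-0.0397,0.0061,0],0],[[0,0,0],[-0.0397,0.0061,0],0],[[0,0,0],[-0.0397,0.0061,0],0]]' >/dev/null
python3 -m handwheel '[[[0,0,0],[-0.0397,0.0061,0],0],[[0,0,0],[-0.0397,0.0061,0],0],[[0,0,0],[-0.0397,0.0061,0],0],[[0,0,0],[-0.0397,0.0061,0],0],[[0,0,0],[-0.0397,0.0061,0],0]]' >/dev/null
python3 -m handwheel '[[[0,0,0],[0,0,0],0],[[0,0,0],[0,0,0],0],[[0,0,0],[0,0,0],0]]'
python3 tin.py 468.5 -80 78
```

```text
clock: 38.92
eef_pos: [395.6, 356.1, 30.2]
tool_rot: [3.141, -0.001, 1.586]
force: [-0.6, -1.6, 7.1]
width: 62.2
gripper_force: 66.8
clock: 40.83
eef_pos: [468.6, -79.5, 169.6]
tool_rot: [3.141, -0.001, 1.585]
force: [-0.8, 0.7, -0.1]
width: 85.3
gripper_force: 0.0
edges 32.5 31.0 57.5 56.5 centre 469.25 -79.5 size 63.5 114.0
t40.9 pos [468.6 -78.5 169.5] yaw 1.587 F [ 0.2 -0.6  0.5] w 85.4 turn [ 0.   -0.04 -0.  ] then shift mm [ -1.    0.6 109. ] norm 109
```

```bash
python3 -m handwheel '[[[0,0,0],[-0.001,0.0005,0.03],0],[[0,0,0],[0,0,0.03],0],[[0,0,0],[0,0,0.027],0],[[0,0,0],[0,0,0.015],0],[[0,0,0],[0,0,0.0065],0]]' >/dev/null
python3 -m handwheel '[[[0,0,0],[0,0,0],0],[[0,0,0],[0,0,0],0],[[0,0,0],[0,0,0],0]]'
python3 -m handwheel '[[[0,0,0],[0,0,0],0.1],[[0,0,0],[0,0,0],0.2],[[0,0,0],[0,0,0],0.4],[[0,0,0],[0,0,0],0.4],[[0,0,0],[0,0,0],0.4]]' >/dev/null
python3 -m handwheel '[[[0,0,0],[0,0,0],0.4],[[0,0,0],[0,0,0],0.4],[[0,0,0],[0,0,0],0.4],[[0,0,0],[0,0,0],0.4]]' 
python3 -m handwheel '[[[0,0,0],[0,0,-0.003],0.4],[[0,0,0],[0,0,-0.005],0.4],[[0,0,0],[0,0,-0.007],0.4],[[0,0,0],[0,0,-0.007],0.4],[[0,0,0],[0,0,-0.005],0.4]]' >/dev/null
for i in 1 2 3 4; do python3 -m handwheel '[[[0,0,0],[0,0,0],0.4],[[0,0,0],[0,0,0],0.4]]' | egrep "eef|^force:|width"; done
python3 mats.py
```

```text
clock: 41.55
eef_pos: [470.2, -80.3, 61.8]
tool_rot: [3.14, 0.0, 1.587]
force: [-0.4, 0.2, -0.1]
width: 85.4
gripper_force: 0.0
clock: 42.3
eef_pos: [469.7, -80.9, 61.8]
tool_rot: [3.14, 0.0, 1.585]
force: [-0.9, 0.7, 8.3]
width: 62.2
gripper_force: 63.0
eef_pos: [469.7, -80.9, 88.2]
force: [0.2, 0.5, -1.2]
width: 61.9
eef_pos: [469.1, -80.8, 87.5]
force: [0.1, 0.1, -1.4]
width: 61.6
eef_pos: [469.2, -80.8, 87.5]
force: [0.6, -0.3, -1.2]
width: 62.0
eef_pos: [469.2, -80.8, 87.6]
force: [0.1, -0.2, -1.6]
width: 62.0
mat 378.9 358.5 [137.  76.] 78.3
mat 491.1 362.7 [130.  62.] 84.1
mat 396.3 190.5 [ 89. 129.] 5.1
mat 494.1 206.3 [135.  77.] 70.5
```

```bash
python3 -m handwheel '[[[0,0,0],[0,0,-0.02],0.4],[[0,0,0],[0,0,-0.03],0.4],[[0,0,0],[0.0200,-0.005,-0.01],0.4],[[0,0,0],[0.0389,-0.0099,0],0.4],[[0,0,0],[0.0389,-0.0099,0],0.4]]' >/dev/null
python3 -m handwheel '[[[0,0,0],[0.0389,-0.0099,0],0.4],[[0,0,0],[0.0389,-0.0099,0],0.4],[[0,0,0],[0.0389,-0.0099,0],0.4],[[0,0,0],[0.0389,-0.0099,0],0.4],[[0,0,0],[0.0189,-0.005,0],0.4]]' >/dev/null
python3 -m handwheel '[[[0,0,0],[0,0,0],0.4],[[0,0,0],[0,0,0],0.4],[[0,0,0],[0,0,0],0.4]]' >/dev/null
python3 -c "
from h import *
plan(396.4,190.5,30)"
```

```text
t44.5 pos [396.  189.6 147.7] yaw 1.585 F [ 0.7 -0.8 -1.1] w 62.1 turn [-0.01  0.05 -0.  ] then shift mm [  0.9   0.4 117.7] norm 118
```

```bash
python3 -m handwheel '[[[0,0,0],[0,0,0.03],0.4],[[0,0,0],[0,0,0.035],0.4],[[0,0,0],[0,0,0.028],0.4],[[0,0,0],[0,0,0.013],0.4],[[0,0,0],[0,0,0.009],0.4]]' >/dev/null
python3 -m handwheel '[[[0,0,0],[0,0,0],0.4],[[0,0,0],[0,0,0.001],0.4],[[0,0,0],[0,0,0],0.4],[[0,0,0],[0,0,0],0.4]]'
python3 -m handwheel '[[[0,0,0],[0,0,0.001],0.4],[[0,0,0],[0,0,0],0.4],[[0,0,0],[0,0,0],0.4]]'
```

```text
clock: 45.27
eef_pos: [396.3, 189.0, 37.7]
tool_rot: [-3.141, 0.003, 1.584]
force: [-0.5, 1.0, -0.9]
width: 62.0
gripper_force: 66.2
clock: 45.52
eef_pos: [395.8, 189.5, 36.5]
tool_rot: [-3.141, 0.003, 1.586]
force: [0.1, -0.4, -0.8]
width: 61.6
gripper_force: 66.2
```

```bash
python3 -m handwheel '[[[0,0,0],[0,0,0.003],0.4],[[0,0,0],[0,0,0.0015],0.4],[[0,0,0],[0,0,0],0.4],[[0,0,0],[0,0,0],0.4]]'
python3 -m handwheel '[[[0,0,0],[0,0,0.0013],0.4],[[0,0,0],[0,0,0],0.4],[[0,0,0],[0,0,0],0.4]]'
```

```text
clock: 45.85
eef_pos: [395.6, 189.4, 31.7]
tool_rot: [-3.14, 0.003, 1.586]
force: [0.1, -0.5, -2.2]
width: 61.8
gripper_force: 66.2
clock: 46.1
eef_pos: [395.7, 189.5, 31.1]
tool_rot: [-3.141, 0.003, 1.586]
force: [-1.3, -0.7, 9.5]
width: 61.6
gripper_force: 67.1
```

Contact. Release, rise high and survey.

```bash
python3 -m handwheel '[[[0,0,0],[0,0,0],0.2],[[0,0,0],[0,0,0],0],[[0,0,0],[0,0,0],0],[[0,0,0],[0,0,0],0],[[0,0,0],[0,0,-0.01],0]]' >/dev/null
python3 -m handwheel '[[[0,0,0],[0,0,-0.03],0],[[0,0,0],[0,0,-0.04],0],[[0,0,0],[0,0,-0.04],0],[[0,0,0],[0,0,-0.04],0],[[0,0,0],[0,0,-0.04],0]]' >/dev/null
python3 -m handwheel '[[[0,0,0],[0.02,0.03,-0.015],0],[[0,0,0],[0.02,0.03,-0.015],0],[[0,0,0],[0.01,0,-0.04],0],[[0,0,0],[0,0,-0.03],0],[[0,0,0],[0,0,0],0]]' >/dev/null
python3 -m handwheel '[[[0,0,0],[0,0,0],0],[[0,0,0],[0,0,0],0],[[0,0,0],[0,0,0],0]]'
python3 - <<'E'
from h import *
im=grab("wrist","f1"); s=grab("scene","f2")
b=cv2.resize(im["pixels"],(416,312)); c=cv2.resize(s["pixels"],(380,285)); c=np.vstack([c,np.zeros((27,380,3),np.uint8)])
cv2.imwrite("pics/fin.png",np.hstack([b,c])[:,:,::-1])
b2=np.hstack([cv2.resize(im["pixels"][0:240],(400,188)),cv2.resize(s["pixels"][120:360],(400,188))])
E
```

```text
clock: 47.6
eef_pos: [454.5, 240.2, 328.6]
tool_rot: [-3.137, 0.005, 1.585]
force: [0.4, -0.7, -0.5]
width: 85.5
gripper_force: 0.0
```

View pics/fin.png

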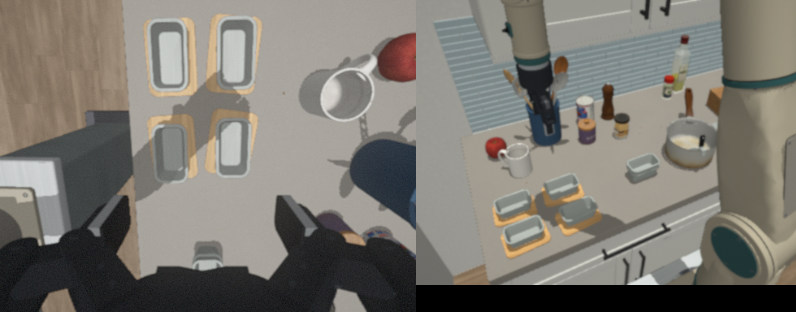

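```bash
python3 - <<'E'
from h import *
im=load("f1"); px=im["pixels"]; hsv=cv2.cvtColor(px,cv2.COLOR_RGB2HSV)
m=((hsv[...,0]>8)&(hsv[...,0]<24)&(hsv[...,1]>70)&(hsv[...,2]>80)).astype(np.uint8)*255
m[240:]=0; m[:,:150]=0; m[:,335:]=0
cs,_=cv2.findContours(m,cv2.RETR_EXTERNAL,cv2.CHAIN_APPROX_NONE)
for t in [(506.6,361.7),(509.5,202.2),(395.6,356),(395.7,189.5)]:
    u,v=proj(im,[*t,5]); P=[]
    for c in cs:
        if cv2.contourArea(c)<30: continue
        Q=np.array([onz(im,a,b,5)[:2] for a,b in c[:,0]]); 
        if np.abs(Q.mean(0)-t).max()<75: P.append(Q)
    P=np.vstack(P).astype(np.float32); print(t,[np.round(e,1) for e in cv2.minAreaRect(P)])
E
python3 -m handwheel '[[[0,0,0],[-0.04,-0.004,0],0],[[0,0,0],[-0.04,-0.004,0],0],[[0,0,0],[-0.04,-0.004,0],0],[[0,0,0],[-0.04,-0.004,0],0],[[0,0,0],[-0.04,-0.004,0],0]]' >/dev/null
python3 -m handwheel '[[[0,0,0],[-0.04,0,0],0],[[0,0,0],[-0.04,0,0],0],[[0,0,0],[-0.04,0,0],0],[[0,0,0],[-0.04,0,0],0],[[0,0,0],[-0.04,0,0],0]]' >/dev/null
python3 -m handwheel '[[[0,0,0],[-0.04,0,0],0],[[0,0,0],[-0.04,0,0],0],[[0,0,0],[-0.04,0,0],0],[[0,0,0],[-0.04,0,0],0],[[0,0,0],[-0.04,0,0],0]]' >/dev/null
python3 -m handwheel '[[[0,0,0],[0,0,0],0],[[0,0,0],[0,0,0],0],[[0,0,0],[0,0,0],0]]'
python3 - <<'E'
from h import *
im=grab("wrist","f3"); print(proj(im,[495.5,-515.5,6]),proj(im,[437,-275,63]))
try: 
    u,v=map(int,proj(im,[495.5,-515.5,6])); lidcirc(im,6,(max(u-95,0),max(v-95,0),u+95,min(v+95,235)))
except Exception as e: print(e)
g=cv2.cvtColor(im["pixels"],cv2.COLOR_RGB2GRAY); u,v=map(int,proj(im,[437,-275,63])); u0,v0=max(u-45,0),max(v-45,0)
h=cv2.HoughCircles(g[v0:v+45,u0:u+45],cv2.HOUGH_GRADIENT,1,50,param1=60,param2=12,minRadius=16,maxRadius=32); print(h)
if h is not None: print(onz(im,h[0][0][0]+u0,h[0][0][1]+v0,63))
E
```

```text
(506.6, 361.7) [array([506.2, 363. ]), array([128.5,  88.9]), np.float64(86.4)]
(509.5, 202.2) [array([509.8, 202.9]), array([128.4,  89. ]), np.float64(83.9)]
(395.6, 356) [array([395.7, 356.7]), array([ 88.6, 128.1]), np.float64(3.3)]
(395.7, 189.5) [array([396.2, 193. ]), array([ 89.3, 127.6]), np.float64(5.1)]
clock: 49.2
eef_pos: [444.0, -358.0, 331.1]
tool_rot: [-3.139, 0.001, 1.586]
force: [0.0, 0.4, 0.2]
width: 85.7
gripper_force: 0.0
(np.float64(277.5877798906681), np.float64(245.41578525200345)) (np.float64(244.84407549097043), np.float64(96.26428750985912))
(225, 192, 108, 43) [array([ 496.2, -510.5]), array([180.8, 185. ]), np.float64(88.7)]
[[[43.5 44.5 22. ]]]
[ 433.92065248 -274.09903759   63.        ]
```

```bash
python3 -c "
from cell import ctrl
print(ctrl.finish_job())"
```

```text
the job is handed in; nothing more can be done
None
```

The job is handed in, with no verdict shown: the lid lies flat on bare worktop, the dipper hangs inside the pan by its hook, all four mats hold a tin within about 4 mm of centre, and two spare tins are still nested.

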